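Turn two culture dishes lid down onto their sloping stands

ROBOT

A 6-joint arm with a two-finger parallel gripper is mounted at the origin on a cart in front of the work surface, level with it; the furniture and walls round the work are solid. World frame = base frame: x ahead of the robot, y to its left, z up, the work surface at z = 0. Lengths are in mm, angles in rad, forces in N, time in s.
With the tool pointing down it reaches from about 275 to 750 mm from the base axis. Payload 10.2 kg.
Tool frame: the origin (TCP) lies at the very end of the fingers, on their centre line; the grasp point (between the pads) lies 19 mm behind it; y points along the fingers, x is the direction in which the jaws open and shut, and the axes are right-handed (so a half turn about y gives the same grasp; the last joint's range is limited). The gripper opens to 85 mm and grips with 20 to 120 N. Pads are 22 mm wide; open, the fingers measure 114 mm over their backs; the gripper's body (76 mm by 85 mm) begins 54 mm behind the grasp point. The pads swing forward as they close: fully open they stand 13 mm farther back than shut.
Start: joints at [-1.402, 0.313, 1.498, -0, 1.331, -0.223], TCP at [200.461, -485.228, 231.294] pointing down, gripper open.
Joint ranges: [-2.94, 2.94], [-0.97, 2.17], [0.19, 2.56], [-1.23, 4.37], [0.02, 3.11], [-2.88, 2.88]. Speed limits (rad/s): [2.39, 2.39, 3.01, 3.14, 3.14, 3.14].

INTERFACE

Orientations are given as a unit quaternion [w, x, y, z].
In Python, from rig import telemetry, imaging, ctrl gives the robot as it stands.
- The arm moves only by the shell command python3 -m handwheel 'ROWS' [FORCE]. ROWS is JSON, a list of rows, each an object with "delta_pos": the shift along the tool's x, y, z in cm, a list of three; "twist": the turn, a rotation vector about the tool's x, y, z in rad, a list of three; "jaw": the opening, from 0 (shut) to 1 (fully open). A call has exactly 10 rows; each row is the pose to reach, as a shift and turn from the pose commanded when the call began, along the tool's axes at that moment; what a row does not reach only later rows make up. A row lasts 1/12 s, in which the tool goes at most 41.7 mm and 7.16 degrees, less where a joint would pass 70% of its speed; a pose out of reach is approached as far as the arm can. A call with a gripper value outside its range is refused whole. The fingers move at their own pace and stop on an object; FORCE is the grip in N (left out, the last holds). Time passes only in rows, so rows that repeat a pose let the fingers close, or fill a call up. It gives the time, the measured TCP pose, the force and the opening at its end, in the units of the state.
- telemetry.sense(): the state, without advancing time (a new reading comes with each control period).
- imaging.capture(name): name is "side" or "top"; returns a dict with "frame" (420x560x3 uint8, red, green, blue), "z_map" (420x560 float32, mm along the optical axis (not along the pixel's ray), 0 where there is no reading), "fx", "fy", "cx", "cy" (pixels), "rvec" (rotation vector, rad) and "tvec" (3), from world to camera coordinates, as OpenCV has them. Camera axes: x right, y down, z forward; pixel columns grow to the right and rows downward; lengths in mm; the calibration is good to about 2 mm. A picture is of the moment at which its call begins.
- ctrl.finish_job(): hands the job in, once; it reports no verdict.
The state is a dict: "time_s": time; "joints": joint angles; "dq": joint speeds; "tau": joint torques, N m; "eef_pos": TCP position; "ee_rot": TCP orientation; "force": force on the tool from outside, world axes, zero at the start; "wrist_torque": the same for the moment, N m; "grip_width": opening from 0.0 (shut) to 1.0 (fully open).
Only numpy, scipy, OpenCV 4.12 (cv2) and the standard library are available. Lean on these libraries where they do the work, as an engineer would, in place of code of your own. Each camera call takes 0.05 s, during which the arm holds its last target.

TASK

Two lidded culture dishes lie lid up on the wrong sloping stands and must be incubated upside down. Turn each one over, pinching its loose lid and base together so that it never comes open, and lay it lid down on the stand of its own colour (blue-lidded dish on the blue stand, orange-lidded dish on the orange stand, which the blue dish occupies at first), flat on the rails with its rim resting on both pins. Leave the bottles and the carton standing where they are.

Things in the scene. Friction and masses are not known exactly. Their poses are not given: they have to be found in the camera images.
- blue_base_centre (a point): base of the blue dish: off-white round open dish, 83 mm across, 15 mm high, wall 2.5 mm, 45 g. The point is the centre of the closed dish, on its axis, 8.5 mm above the base's flat underside. z points from the underside out towards the lid; spin about z means nothing.
- blue_lid_centre (a point): loose lid of the blue dish: blue with a pale disc on top, 91 mm across outside, 87 inside, 12 mm high, 30 g. It only lies on the base (2 mm radial play, no latch). Closed, the dish is 17 mm thick and this point coincides with the base's within about 2 mm: on the axis, 8.5 mm below the lid's flat top face, out of which z points.
- orange_base_centre (a point): base of the orange dish: off-white round open dish, 83 mm across, 15 mm high, wall 2.5 mm, 45 g. The point is the centre of the closed dish, on its axis, 8.5 mm above the base's flat underside. z points from the underside out towards the lid; spin about z means nothing.
- orange_lid_centre (a point): loose lid of the orange dish: orange with a pale disc on top, 91 mm across outside, 87 inside, 12 mm high, 30 g. It only lies on the base (2 mm radial play, no latch). Closed, the dish is 17 mm thick and this point coincides with the base's within about 2 mm: on the axis, 8.5 mm below the lid's flat top face, out of which z points.
- blue_stand_seat (a point): place of a seated dish on the blue stand (empty at first): the centre of the dish, half-way through its 17 mm, lies here, 90 mm above the desk. Axes: x level, downhill along the rails, roughly to the robot's left; y level, across them; z straight up. The rails descend at 45 degrees towards +x; their top face lies 8.5 mm from the point, square to the slope.
- blue_stand: the blue stand, fixed; origin on the desk under its seat, same axes. Two sloping rails 60 mm apart, 52 mm free between them for a finger under the dish, end 26 mm uphill of the seat on 4 thin legs. Two steel pins 8 mm thick, 48 mm apart, 43 mm downhill of the seat, rise 24 mm square from the rails and carry the dish's rim. Foot plate 92x88x6 mm.
- orange_stand_seat (a point): place of a seated dish on the orange stand (blue dish on it at first, lid up): the centre of the dish, half-way through its 17 mm, lies here, 90 mm above the desk. Axes: x level, downhill along the rails, roughly to the robot's left; y level, across them; z straight up. The rails descend at 45 degrees towards +x; their top face lies 8.5 mm from the point, square to the slope.
- orange_stand: the orange stand, fixed; origin on the desk under its seat, same axes. Two sloping rails 60 mm apart, 52 mm free between them for a finger under the dish, end 26 mm uphill of the seat on 4 thin legs. Two steel pins 8 mm thick, 48 mm apart, 43 mm downhill of the seat, rise 24 mm square from the rails and carry the dish's rim. Foot plate 92x88x6 mm.
- grey_stand_seat (a point): place of a seated dish on the grey stand (orange dish on it at first, lid up): the centre of the dish, half-way through its 17 mm, lies here, 90 mm above the desk. Axes: x level, downhill along the rails, roughly to the robot's left; y level, across them; z straight up. The rails descend at 45 degrees towards +x; their top face lies 8.5 mm from the point, square to the slope.
- grey_stand: the grey stand, fixed; origin on the desk under its seat, same axes. Two sloping rails 60 mm apart, 52 mm free between them for a finger under the dish, end 26 mm uphill of the seat on 4 thin legs. Two steel pins 8 mm thick, 48 mm apart, 43 mm downhill of the seat, rise 24 mm square from the rails and carry the dish's rim. Foot plate 92x88x6 mm.
- white_bottle_centre (a point): bystander: loose white bottle with blue cap, 44 mm across, 115 mm tall, standing on the desk; the point is half-way up.
- red_bottle_centre (a point): bystander: loose white bottle with red cap, 48 mm across, 104 mm tall, standing on the desk; the point is half-way up.
- carton_centre (a point): bystander: loose white and green carton, 55 x 55 mm, 95 mm tall, standing on the desk; the point is half-way up.
Things that resemble listed ones, but are neither listed nor needed, are in the scene too. There is more than one size of the part that bears blue_lid_centre; the job needs the larger.

How it is judged:
By the outcome, as a careful person would: the job done as asked, in the order asked, and still so for the second after the job is handed in, with the robot touching nothing.
It also fails if it takes over 72 s, if anything falls off the work surface, if the arm or the gripper's body presses on something with over 40 N, if the wrist force passes 120 N, or if a joint passes its speed limit or range.

## Working session

There is one attempt and no reset: what is moved stays moved. The work goes in short steps, Python scripts to look and compute and a shell command to move; the robot and the scene stay as the last step left them, time stands still between calls to the robot, and variables do not carry over. Pictures are saved under pics/ and viewed, and the job is handed in when it is done.

```bash
ls -la; mkdir -p pics
cat > h.py <<'E'
import numpy as np,cv2
from rig import telemetry,imaging,ctrl
def snap(name,tag):
    d=imaging.capture(name); cv2.imwrite(f'pics/{tag}.png',d['frame'][:,:,::-1]); np.savez(f'{tag}.npz',**d); return d
def cloud(d):
    R,_=cv2.Rodrigues(np.array(d['rvec'],float)); t=np.array(d['tvec'],float).ravel()
    z=d['z_map'].astype(float); v,u=np.mgrid[0:z.shape[0],0:z.shape[1]]
    P=np.stack([(u-d['cx'])/d['fx']*z,(v-d['cy'])/d['fy']*z,z],-1)
    W=(P-t)@R; W[z<=0]=np.nan
    return W
E
python3 - <<'E'
from h import *
print(telemetry.sense())
for n in('top','side'):
    d=snap(n,n+'0'); R,_=cv2.Rodrigues(np.array(d['rvec'],float)); print(n,d['fx'],d['cx'],d['cy'],-R.T@np.ravel(d['tvec']),R[2])
E
```

```text
total 12
drwxr-xr-x  3 agent agent 4096 Dec  6 22:28 .
drwxr-xr-x 23 root  root  4096 Dec  6 22:28 ..
drwxr-xr-x  2 agent agent 4096 Dec  6 22:28 pics
{'time_s': 0.0, 'joints': array([-1.40242359e+00,  3.13453490e-01,  1.49844421e+00,  8.26628226e-06,
        1.33102432e+00, -2.23388325e-01]), 'dq': array([ 1.25002815e-03, -3.73327415e-05,  5.01718160e-04, -2.38840689e-04,
       -1.68777812e-03, -3.03616931e-04]), 'tau': array([-1.38676121e-03, -4.12271118e+01, -2.59742206e+01, -2.58500759e-04,
        4.19580916e-03,  1.10193344e-05]), 'eef_pos': array([ 200.40453135, -484.95841503,  230.73061625]), 'ee_rot': array([ 0.58809628, -0.58740966,  0.39344469, -0.39280266]), 'force': array([ 0.20043235,  0.52333454, -0.32117604]), 'wrist_torque': array([-0.00634978,  0.02830092, -0.04500925]), 'grip_width': 1.0019854924366915}
top 483.43667021444685 278.9208545535811 210.02161723993152 [ 272.33378473  152.6956867  1490.13064422] [ 0.14915778 -0.00684831 -0.98878969]
side 433.76056514202327 277.6663864440244 208.22097439229555 [295.28917588 978.58713742 652.77409624] [ 0.20375155 -0.79925501 -0.56539962]
```

View pics/top0.png

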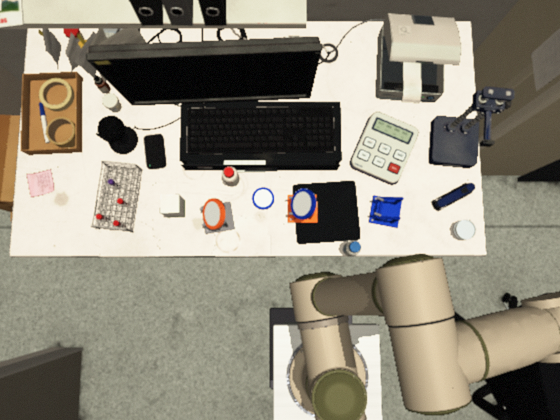

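View pics/side0.png

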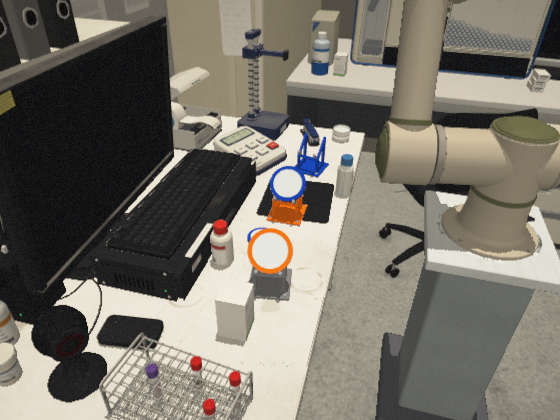

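Run:
```python
import cv2,numpy as np
t=cv2.imread('pics/top0.png'); s=cv2.imread('pics/side0.png')
cv2.imwrite('pics/topz.png',cv2.resize(t[150:260,150:420],None,fx=2.9,fy=2.9,interpolation=cv2.INTER_CUBIC))
cv2.imwrite('pics/sidez.png',cv2.resize(s[125:345,200:370],None,fx=2.7,fy=2.7,interpolation=cv2.INTER_CUBIC))
```

```text
(no output)
```

View pics/topz.png

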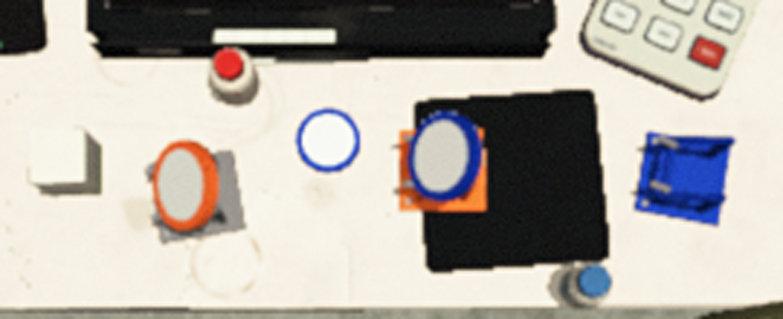

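View pics/sidez.png

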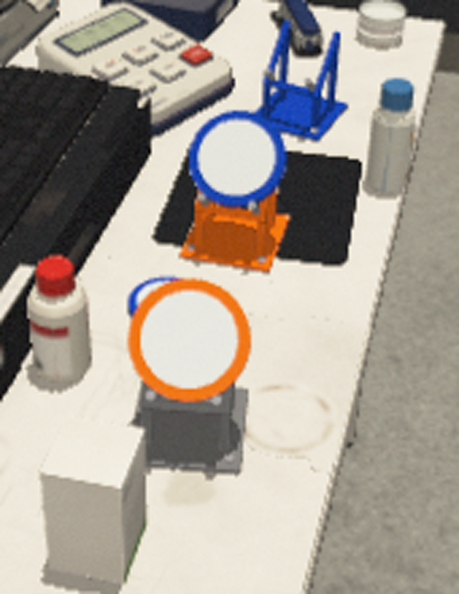

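The candidates for the blue lid are the one on the orange stand (top px 303,205) and the flat one on the desk (263,198). The one on the stand, closed on a base, should be the 91 mm lid; I'll check both diameters. The orange dish is at (214,214), on the grey stand.

```bash
cat > meas.py <<'E'
from h import *
def load(t): return dict(np.load(t+'.npz'))
def masks(d):
    hsv=cv2.cvtColor(d['frame'],cv2.COLOR_RGB2HSV); H,S,V=[hsv[...,i].astype(int) for i in range(3)]
    return dict(blue=(H>105)&(H<128)&(S>130),orange=(H<15)&(S>150),H=H,S=S,V=V)
E
python3 - <<'E'
from meas import *
for n in('top0','side0'):
    d=load(n);W=cloud(d);m=masks(d)
    # desk offset check
    box=(W[...,0]>250)&(W[...,0]<480)&(W[...,1]>-350)&(W[...,1]<450)
    z=W[...,2][box&(abs(W[...,2])<15)]; print(n,'desk z med',np.median(z))
    for c in('blue','orange'):
        k,l,st,ce=cv2.connectedComponentsWithStats((m[c]&box).astype(np.uint8))
        for i in range(1,k):
            if st[i,4]<30: continue
            P=W[l==i]; P=P[~np.isnan(P[:,0])]
            print(c,st[i],'med',np.median(P,0).round(),'min',P.min(0).round(),'max',P.max(0).round())
E
```

```text
top0 desk z med 0.5337288986894859
blue [293 210  21   9  65] med [466.  65. 106.] min [458.  45.  73.] max [479. 101. 126.]
blue [369 215  31  12 251] med [ 461. -183.    9.] min [ 446. -227.   -2.] max [ 480. -135.  101.]
orange [203 210  22  20 141] med [447. 315. 110.] min [427. 300.  64.] max [479. 369. 133.]
orange [288 215  30   9 165] med [465.  59.   6.] min [456.  24.  -6.] max [480. 114. 102.]
side0 desk z med -0.5561470826845927
blue [312 137  16  40 241] med [ 462. -181.   21.] min [ 444. -228.    3.] max [ 480. -134.  100.]
blue [294 170  12  30 109] med [467.  78.  92.] min [457.  51.  68.] max [479. 105. 122.]
orange [291 196  16  29 244] med [470.  85.   6.] min [457. -15.  -1.] max [480. 120.  61.]
orange [262 228  31  46 301] med [447. 339.  86.] min [429. 163.  -1.] max [480. 371. 127.]
```

```bash
cat >> meas.py <<'E'
def disc(W,c0,r=70,it=2000,up=None):
    P=W[~np.isnan(W[...,0])]; P=P[(np.linalg.norm(P-c0,axis=1)<r)&(P[:,2]>35)]
    rng=np.random.default_rng(0); best=None
    for _ in range(it):
        a=P[rng.choice(len(P),3,False)]; n=np.cross(a[1]-a[0],a[2]-a[0]); L=np.linalg.norm(n)
        if L<100: continue
        n/=L; k=(abs((P-a[0])@n)<1.5).sum()
        if best is None or k>best[0]: best=(k,n,a[0])
    _,n,p=best; I=P[abs((P-p)@n)<2]
    for _ in range(5):
        c=I.mean(0); n=np.linalg.svd(I-c)[2][2]; I=P[abs((P-c)@n)<2]
    if n[2]<0:n=-n
    e1=np.cross(n,[0,0,1.]);e1/=np.linalg.norm(e1);e2=np.cross(n,e1)
    q=np.stack([(I-c)@e1,(I-c)@e2],1).astype(np.float32)
    (a,b),rad=cv2.minEnclosingCircle(q)
    # robust circle: boundary percentile fit
    return dict(n=n,c=c+a*e1+b*e2,rad=rad,k=len(I),mean=c,std=((I-c)@n).std())
E
python3 - <<'E'
from meas import *
for n in('top0','side0'):
    d=load(n);W=cloud(d);m=masks(d)
    box=(W[...,0]>250)&(W[...,0]<650)&(W[...,1]>-350)&(W[...,1]<450)
    for c in('blue','orange'):
        k,l,st,ce=cv2.connectedComponentsWithStats((m[c]&box).astype(np.uint8))
        for i in range(1,k):
            if st[i,4]<30: continue
            P=W[l==i]; P=P[~np.isnan(P[:,0])]
            print(c,st[i],'med',np.median(P,0).round(),'p2',np.percentile(P,2,0).round(),'p98',np.percentile(P,98,0).round())
    for nm,c0 in(('blue',(490,75,95)),('orange',(475,340,95))):
        r=disc(W,np.array(c0,float)); print(nm,{k:np.round(v,2) for k,v in r.items()},'ctr',(r['c']-8.5*r['n']).round(1),(r['mean']-8.5*r['n']).round(1))
E
```

```text
blue [253 188  21  21  75] med [527. 195.   9.] p2 [502. 161.   3.] p98 [565. 223.  17.]
blue [291 188  25  31 204] med [500.  59. 110.] p2 [460.  39.   1.] p98 [564. 107. 131.]
blue [369 196  34  31 733] med [ 493. -189.    7.] p2 [ 450. -230.   -1.] p98 [ 528. -143.   96.]
orange [389 163  11  10  58] med [ 620. -206.   52.] p2 [ 607. -222.   46.] p98 [ 631. -193.   57.]
orange [224 167  10  10  81] med [596. 292. 103.] p2 [583. 279.  59.] p98 [620. 305. 110.]
orange [288 195   5  18  44] med [519. 111.   5.] p2 [493. 104.  -0.] p98 [544. 116.  70.]
orange [203 199  22  31 226] med [465. 316. 112.] p2 [429. 300.  63.] p98 [513. 368. 129.]
orange [288 207  30  17 198] med [466.  52.   6.] p2 [456.  24.  -3.] p98 [501. 114.  78.]
blue {'n': array([0.01, 0.72, 0.7 ]), 'c': array([501.04,  77.74,  97.4 ]), 'rad': np.float64(49.19), 'k': np.int64(345), 'mean': array([500.77,  77.44,  97.7 ]), 'std': np.float64(1.03)} ctr [501.   71.7  91.5] [500.7  71.4  91.8]
orange {'n': array([-0.12,  0.69,  0.72]), 'c': array([474.12, 339.54,  96.98]), 'rad': np.float64(51.45), 'k': np.int64(349), '
[... 349 characters left out ...]
 6.] p2 [459.  29.   2.] p98 [541. 117.  53.]
orange [213 219  15  16 179] med [595. 298. 101.] p2 [582. 211.  47.] p98 [623. 307. 104.]
orange [248 228  45  46 525] med [471. 340.  92.] p2 [431. 307.  64.] p98 [515. 369. 125.]
blue {'n': array([-0.  ,  0.7 ,  0.71]), 'c': array([502.17,  79.66,  92.18]), 'rad': np.float64(49.22), 'k': np.int64(728), 'mean': array([502.17,  76.55,  95.25]), 'std': np.float64(1.06)} ctr [502.2  73.7  86.1] [502.2  70.6  89.2]
orange {'n': array([-0.12,  0.7 ,  0.71]), 'c': array([470.81, 339.9 ,  93.21]), 'rad': np.float64(48.57), 'k': np.int64(1319), 'mean': array([473.39, 338.56,  94.95]), 'std': np.float64(1.03)} ctr [471.8 334.   87.2] [474.4 332.6  88.9]
```

Run:
```python
from meas import *
for n in('top0','side0'):
    d=load(n);W=cloud(d);m=masks(d);H,S,V=m['H'],m['S'],m['V']
    grey=(S<60)&(V>50)&(V<140)
    for nm,mask,c in(('blue',m['blue'],(490,-185)),('orange',(H<20)&(S>120),(501,71)),('grey',grey,(473,332))):
        k=mask&(np.hypot(W[...,0]-c[0],W[...,1]-c[1])<75)&(W[...,2]>2)&(W[...,2]<12)
        P=W[k]; 
        if len(P)<20: print(n,nm,len(P));continue
        # keep
        (cx,cy),(w,h),a=cv2.minAreaRect(P[:,:2].astype(np.float32)); print(n,nm,len(P),np.round([cx,cy,w,h,a],1), 'z',np.median(P[:,2]), P[:,:2].min(0).round(),P[:,:2].max(0).round())
    P=W[m['blue']&(np.hypot(W[...,0]-490,W[...,1]+185)<85)&(W[...,2]>14)]
    print(P.round(0).tolist()[::4])
d=load('side0');s=d['frame'][:,:,::-1]
cv2.imwrite('pics/b.png',cv2.resize(s[125:190,285:345],None,fx=9,fy=9,interpolation=cv2.INTER_CUBIC))
d=load('top0');s=d['frame'][:,:,::-1]
cv2.imwrite('pics/bt.png',cv2.resize(s[185:235,360:415],None,fx=10,fy=10,interpolation=cv2.INTER_CUBIC))
```

```text
top0 blue 441 [ 491.9 -186.4   89.4   84.1   77.9] z 6.033389029059607 [ 446. -236.] [ 540. -136.]
top0 orange 198 [5.012e+02 6.760e+01 9.150e+01 9.410e+01 3.000e-01] z 5.8877537786648535 [455.  21.] [547. 114.]
top0 grey 45 [461.9 322.2  54.7  94.   50.3] z 6.092727283822573 [431. 300.] [516. 373.]
[[528.0, -171.0, 58.0], [525.0, -191.0, 76.0], [525.0, -174.0, 59.0], [522.0, -183.0, 72.0], [521.0, -193.0, 78.0], [519.0, -202.0, 91.0], [517.0, -210.0, 102.0], [521.0, -176.0, 60.0], [520.0, -186.0, 68.0], [518.0, -195.0, 81.0], [517.0, -208.0, 87.0], [526.0, -164.0, 16.0], [514.0, -209.0, 83.0], [518.0, -161.0, 46.0], [517.0, -211.0, 52.0], [512.0, -216.0, 78.0], [520.0, -211.0, 15.0], [513.0, -213.0, 57.0], [510.0, -162.0, 54.0], [513.0, -212.0, 35.0], [507.0, -162.0, 53.0], [512.0, -215.0, 22.0], [502.0, -160.0, 48.0], [497.0, -158.0, 57.0], [495.0, -162.0, 54.0], [490.0, -157.0, 48.0], [486.0, -159.0, 51.0], [483.0, -162.0, 52.0], [468.0, -153.0, 49.0], [467.0, -162.0, 60.0], [466.0, -172.0, 69.0], [464.0, -182.0, 77.0], [463.0, -192.0, 87.0], [461.0, -200.0, 101.0], [465.0, -155.0
[... 1504 characters left out ...]
.0, 43.0], [517.0, -160.0, 50.0], [506.0, -165.0, 49.0], [470.0, -164.0, 55.0], [528.0, -171.0, 39.0], [505.0, -160.0, 48.0], [493.0, -161.0, 50.0], [469.0, -160.0, 54.0], [527.0, -164.0, 40.0], [504.0, -159.0, 46.0], [492.0, -159.0, 47.0], [480.0, -160.0, 49.0], [465.0, -158.0, 52.0], [524.0, -166.0, 36.0], [485.0, -155.0, 47.0], [473.0, -154.0, 49.0], [458.0, -197.0, 30.0], [479.0, -154.0, 45.0], [467.0, -151.0, 49.0], [527.0, -168.0, 27.0], [464.0, -156.0, 43.0], [523.0, -166.0, 25.0], [461.0, -198.0, 18.0], [523.0, -166.0, 22.0], [464.0, -161.0, 34.0], [527.0, -169.0, 17.0], [466.0, -153.0, 35.0], [472.0, -157.0, 28.0], [472.0, -156.0, 25.0], [468.0, -154.0, 23.0], [471.0, -154.0, 16.0]]
```

View pics/b.png

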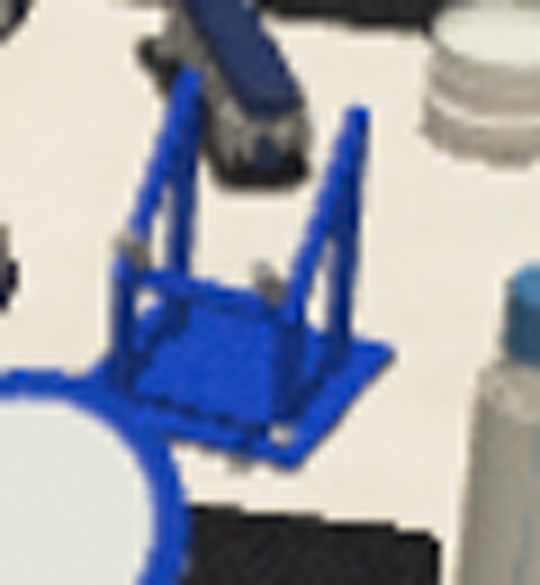

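View pics/bt.png

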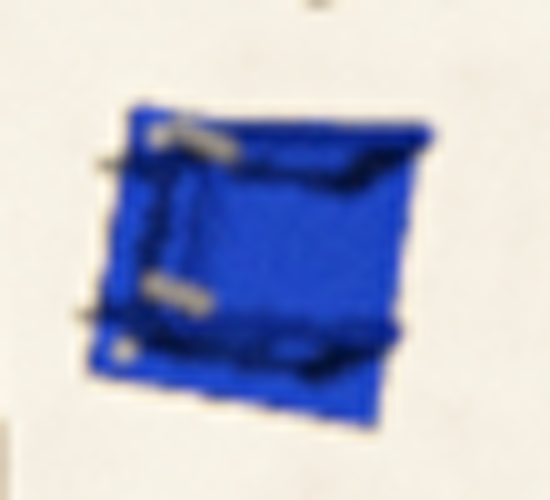

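```bash
cat >> meas.py <<'E'
def proj(d,P): 
    return cv2.projectPoints(np.array(P,float).reshape(-1,3),np.array(d['rvec'],float),np.array(d['tvec'],float),np.array([[d['fx'],0,d['cx']],[0,d['fy'],d['cy']],[0,0,1]],float),None)[0][:,0]
def frame(yaw):
    dn=np.array([np.cos(yaw),np.sin(yaw),0]); cr=np.array([-np.sin(yaw),np.cos(yaw),0]); z=np.array([0,0,1.])
    return dn,cr,z,(dn-z)/2**.5,(dn+z)/2**.5   # downhill level, across, up, along slope, normal
def overlay(d,seats,f,x0,y0,x1,y1,circ=(),plate=True):
    im=cv2.resize(np.ascontiguousarray(d['frame'][y0:y1,x0:x1,::-1]),None,fx=f,fy=f,interpolation=cv2.INTER_CUBIC)
    def ln(a,b,c):
        q=((proj(d,[a,b])+.5-[x0,y0])*f).astype(int); cv2.line(im,tuple(map(int,q[0])),tuple(map(int,q[1])),c,1)
    for (s,yaw) in seats:
        s=np.array(s,float); dn,cr,z,sl,n=frame(yaw)
        for k in(-1,1):
            ln(s+43*sl-8.5*n+24*k*cr,s+43*sl+15.5*n+24*k*cr,(0,255,255))
            ln(s-26*sl-8.5*n+30*k*cr,s+43*sl-8.5*n+30*k*cr,(0,255,0))
        if plate:
            c=[s*[1,1,0]+6*z+46*i*dn+44*j*cr for i,j in((1,1),(1,-1),(-1,-1),(-1,1))]
            for i in range(4): ln(c[i],c[(i+1)%4],(255,0,255))
        for h,r in circ:
            t=np.linspace(0,2*np.pi,61); q=[s+h*n+r*(np.cos(a)*sl+np.sin(a)*cr) for a in t]
            for a,b in zip(q[:-1],q[1:]): ln(a,b,(0,255,0))
    return im
E
cat > seats.py <<'E'
import numpy as np
B=((491.9,-185.5,90),np.radians(78)); O=((501.5,71.5,90),np.radians(90)); G=((473.5,332.5,90),np.radians(99.7))
E
python3 - <<'E'
from meas import *; import seats as S
T=load('top0');D=load('side0')
a=[overlay(T,[S.B],7,362,188,412,232),overlay(T,[S.O],7,280,183,330,227,[(8.5,45.5)]),
 overlay(D,[S.B],7,290,130,340,180),overlay(D,[S.O],7,262,165,312,230,[(8.5,45.5)])]
b=[overlay(T,[S.G],7,195,190,245,234,[(8.5,45.5)]),overlay(D,[S.G],6,240,222,300,305,[(8.5,45.5)])]
def row(l):
    H=max(i.shape[0] for i in l); return np.hstack([cv2.copyMakeBorder(i,0,H-i.shape[0],0,4,0) for i in l])
cv2.imwrite('pics/ov1.png',row(a[:2]));cv2.imwrite('pics/ov2.png',row(a[2:]));cv2.imwrite('pics/ov3.png',row(b))
E
```

```text
(no output)
```

View pics/ov1.png

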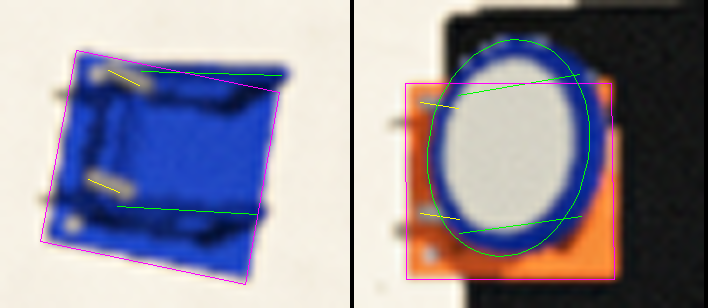

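View pics/ov2.png

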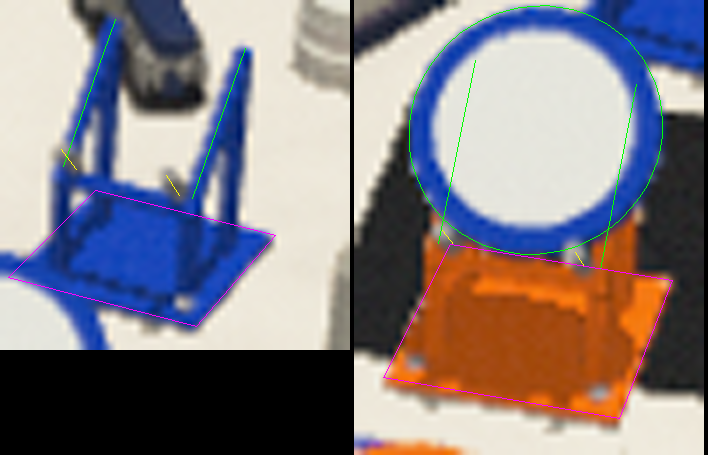

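View pics/ov3.png

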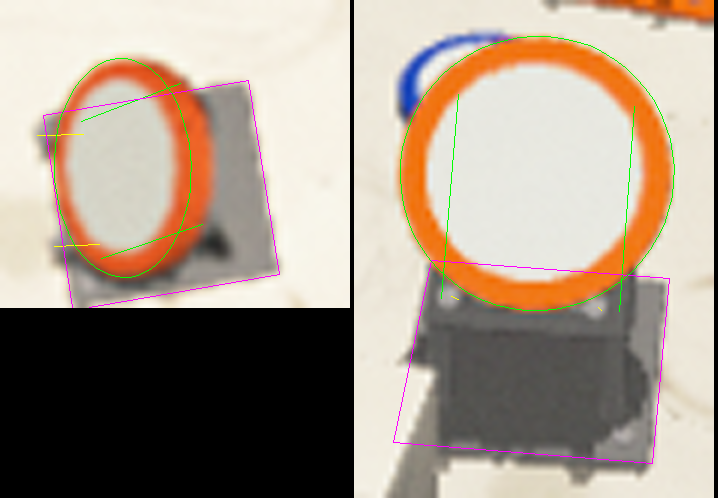

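```bash
cat > seats.py <<'E'
import numpy as np
B=((493,-185.5,90),np.radians(78)); O=((502.3,71.5,90),np.radians(90)); G=((473.5,332.5,90),np.radians(99.7))
E
cat > go.py <<'E'
from meas import *; import seats as S
from scipy.spatial.transform import Rotation as Ro
def tgt(seat,a=0,h=0,c=0,sgn=1):
    """TCP so that grasp point is a mm along slope (downhill +), h along normal, c across; tool x = sgn*n"""
    s,yaw=seat; dn,cr,z,sl,n=frame(yaw); x=sgn*n
    return np.array(s,float)+(a+19)*sl+h*n+c*cr, np.stack([x,sl,np.cross(x,sl)],1)
def delta(p,R,show=True):
    s=telemetry.sense(); w,x,y,z=s['ee_rot']; R0=Ro.from_quat([x,y,z,w]).as_matrix()
    dp=R0.T@(p-s['eef_pos'])/10; tw=Ro.from_matrix(R0.T@R).as_rotvec()
    if show: print('delta_pos cm',dp.round(2),'twist',tw.round(3),'|',np.degrees(np.linalg.norm(tw)).round(1))
    return dp,tw
def st():
    s=telemetry.sense(); w,x,y,z=s['ee_rot']; R0=Ro.from_quat([x,y,z,w]).as_matrix()
    print('t',round(s['time_s'],2),'q',s['joints'].round(2),'p',s['eef_pos'].round(1),'x',R0[:,0].round(2),'y',R0[:,1].round(2),'F',s['force'].round(1),'g',round(s['grip_width'],3))
E
python3 - <<'E'
from go import *
st()
for sg in(1,-1):
    p,R=tgt(S.O,-110,0,0,sg); print(sg,p.round(0)); delta(p,R)
delta(np.array([430,-120,270.]),tgt(S.O)[1])
E
```

```text
t 0.1 q [-1.4   0.31  1.5  -0.    1.33 -0.22] p [ 200.4 -485.   230.8] x [ 0.38 -0.92 -0.  ] y [-0.  0. -1.] F [ 0.4 -0.1  0.9] g 0.999
1 [502.   7. 154.]
delta_pos cm [-33.95   7.69  46.69] twist [ 1.059 -2.562 -0.21 ] | 159.3
-1 [502.   7. 154.]
delta_pos cm [-33.95   7.69  46.69] twist [0.154 0.371 0.774] | 50.0
delta_pos cm [-24.97  -3.88  35.16] twist [ 1.059 -2.562 -0.21 ] | 159.3
```

Run:
```python
from go import *
delta(np.array([430,-120,260.]),tgt(S.O,sgn=-1)[1])
```

```text
delta_pos cm [-24.97  -2.88  35.16] twist [0.154 0.371 0.774] | 50.0
```

```bash
python3 -m handwheel '[{"delta_pos":[-25,-3,35],"twist":[0.154,0.371,0.774],"jaw":1},{"delta_pos":[-25,-3,35],"twist":[0.154,0.371,0.774],"jaw":0.6},{"delta_pos":[-25,-3,35],"twist":[0.154,0.371,0.774],"jaw":0.6},{"delta_pos":[-25,-3,35],"twist":[0.154,0.371,0.774],"jaw":0.6},{"delta_pos":[-25,-3,35],"twist":[0.154,0.371,0.774],"jaw":0.6},{"delta_pos":[-25,-3,35],"twist":[0.154,0.371,0.774],"jaw":0.6},{"delta_pos":[-25,-3,35],"twist":[0.154,0.371,0.774],"jaw":0.6},{"delta_pos":[-25,-3,35],"twist":[0.154,0.371,0.774],"jaw":0.6},{"delta_pos":[-25,-3,35],"twist":[0.154,0.371,0.774],"jaw":0.6},{"delta_pos":[-25,-3,35],"twist":[0.154,0.371,0.774],"jaw":0.6}]' 40
python3 - <<'E'
from go import *
st()
p,R=tgt(S.O,-110,5,0,-1); delta(p,R)
E
```

```text
time_s: 0.93
eef_pos: [421.5, -131.1, 260.0]
ee_rot: [0.653, -0.27, 0.654, -0.271]
force: [0.6, 0.2, -0.8]
grip_width: 0.6
t 0.93 q [-0.86  0.35  1.57  0.5   1.84  0.69] p [ 421.5 -131.1  260. ] x [-0.   -0.71 -0.71] y [ 0.    0.71 -0.71] F [ 0.6  0.2 -0.8] g 0.6
delta_pos cm [-2.81 17.25  8.08] twist [-0.    -0.001 -0.   ] | 0.0
```

```bash
python3 -m handwheel '[{"delta_pos":[-2.8,17.2,8.1],"twist":[0,0,0],"jaw":0.6},{"delta_pos":[-2.8,17.2,8.1],"twist":[0,0,0],"jaw":0.6},{"delta_pos":[-2.8,17.2,8.1],"twist":[0,0,0],"jaw":0.6},{"delta_pos":[-2.8,17.2,8.1],"twist":[0,0,0],"jaw":0.6},{"delta_pos":[-2.8,17.2,8.1],"twist":[0,0,0],"jaw":0.6},{"delta_pos":[-2.8,17.2,8.1],"twist":[0,0,0],"jaw":0.6},{"delta_pos":[-2.8,17.2,8.1],"twist":[0,0,0],"jaw":0.6},{"delta_pos":[-2.8,17.2,8.1],"twist":[0,0,0],"jaw":0.6},{"delta_pos":[-2.8,17.2,8.1],"twist":[0,0,0],"jaw":0.6},{"delta_pos":[-2.8,17.2,8.1],"twist":[0,0,0],"jaw":0.6}]'
python3 - <<'E'
from go import *
st()
p,R=tgt(S.O,-5,1.5,0,-1); delta(p,R)
d=snap('side','side1');d2=snap('top','top1')
a=cv2.resize(d['frame'][90:260,210:410,::-1],None,fx=2,fy=2);b=cv2.resize(d2['frame'][140:310,240:440,::-1],None,fx=2,fy=2)
cv2.imwrite('pics/v1.png',np.hstack([a,b]))
E
```

```text
time_s: 1.77
eef_pos: [501.9, 7.5, 158.9]
ee_rot: [0.653, -0.271, 0.653, -0.272]
force: [-0.5, 1.3, -0.4]
grip_width: 0.601
t 1.77 q [-0.55  0.49  1.66  0.65  1.49  0.8 ] p [501.9   7.5 158.9] x [ 0.   -0.71 -0.71] y [ 0.    0.71 -0.71] F [-0.5  1.3 -0.4] g 0.601
delta_pos cm [1.800e-01 1.079e+01 1.000e-02] twist [-0.002  0.     0.002] | 0.1
```

View pics/v1.png

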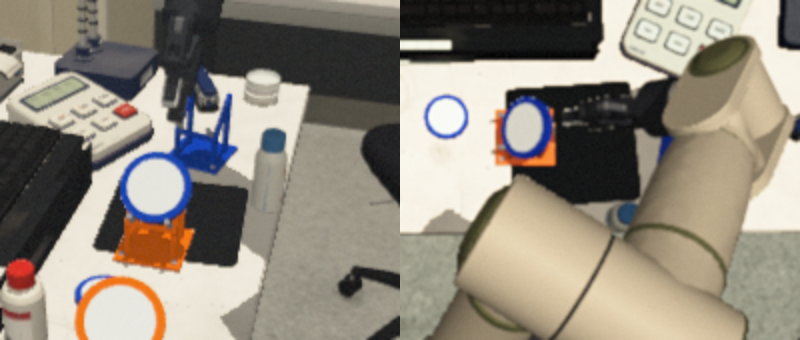

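```bash
python3 -m handwheel '[{"delta_pos":[0.2,2,0],"twist":[0,0,0],"jaw":0.6},{"delta_pos":[0.2,4,0],"twist":[0,0,0],"jaw":0.6},{"delta_pos":[0.2,5.5,0],"twist":[0,0,0],"jaw":0.6},{"delta_pos":[0.2,7,0],"twist":[0,0,0],"jaw":0.6},{"delta_pos":[0.2,8,0],"twist":[0,0,0],"jaw":0.6},{"delta_pos":[0.2,9,0],"twist":[0,0,0],"jaw":0.6},{"delta_pos":[0.2,10,0],"twist":[0,0,0],"jaw":0.6},{"delta_pos":[0.2,10.8,0],"twist":[0,0,0],"jaw":0.6},{"delta_pos":[0.2,10.8,0],"twist":[0,0,0],"jaw":0.6},{"delta_pos":[0.2,10.8,0],"twist":[0,0,0],"jaw":0.6}]'
python3 - <<'E'
from go import *
st()
p,R=tgt(S.O,-5,1.5,0,-1); delta(p,R)
d=snap('side','side2');d2=snap('top','top2')
a=cv2.resize(d['frame'][140:240,240:340,::-1],None,fx=4,fy=4);b=cv2.resize(d2['frame'][160:260,260:360,::-1],None,fx=4,fy=4)
cv2.imwrite('pics/v2.png',np.hstack([a,b]))
E
```

```text
time_s: 2.7
eef_pos: [501.9, 83.5, 80.5]
ee_rot: [0.653, -0.271, 0.653, -0.271]
force: [0.3, 1.0, 0.4]
grip_width: 0.598
t 2.7 q [-0.42  0.58  1.76  0.74  1.28  0.75] p [501.9  83.5  80.5] x [ 0.   -0.71 -0.71] y [-0.    0.71 -0.71] F [0.3 1.  0.4] g 0.598
delta_pos cm [ 0.02 -0.12  0.04] twist [0.    0.001 0.001] | 0.1
```

View pics/v2.png

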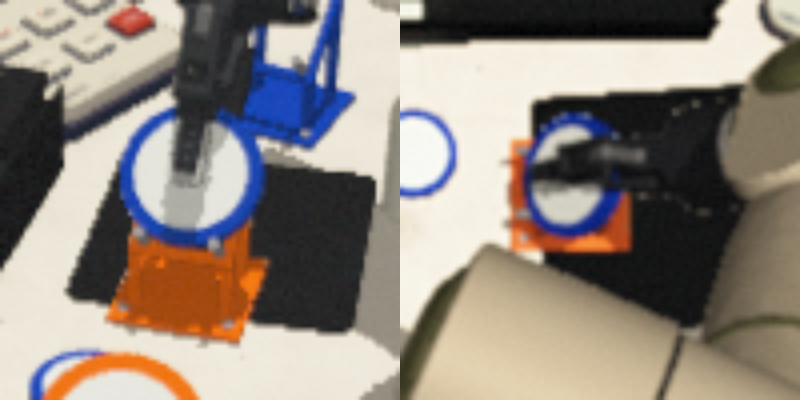

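The fingers straddle the dish with no contact. Now I'll close.

```bash
python3 -m handwheel '[{"delta_pos":[0,0,0],"twist":[0,0,0],"jaw":0.5},{"delta_pos":[0,0,0],"twist":[0,0,0],"jaw":0.4},{"delta_pos":[0,0,0],"twist":[0,0,0],"jaw":0.32},{"delta_pos":[0,0,0],"twist":[0,0,0],"jaw":0.28},{"delta_pos":[0,0,0],"twist":[0,0,0],"jaw":0.25},{"delta_pos":[0,0,0],"twist":[0,0,0],"jaw":0.23},{"delta_pos":[0,0,0],"twist":[0,0,0],"jaw":0.2},{"delta_pos":[0,0,0],"twist":[0,0,0],"jaw":0.1},{"delta_pos":[0,0,0],"twist":[0,0,0],"jaw":0.05},{"delta_pos":[0,0,0],"twist":[0,0,0],"jaw":0}]' 45
python3 - <<'E'
from go import *
st()
d=snap('side','side3');d2=snap('top','top3')
a=cv2.resize(d['frame'][140:240,240:340,::-1],None,fx=4,fy=4);b=cv2.resize(d2['frame'][160:260,260:360,::-1],None,fx=4,fy=4)
cv2.imwrite('pics/v3.png',np.hstack([a,b]))
E
```

```text
time_s: 3.63
eef_pos: [501.9, 83.3, 80.5]
ee_rot: [0.653, -0.271, 0.653, -0.271]
force: [-0.4, -1.2, 0.1]
grip_width: 0.19
t 3.63 q [-0.42  0.58  1.76  0.74  1.28  0.75] p [501.9  83.3  80.5] x [ 0.   -0.71 -0.71] y [ 0.    0.71 -0.71] F [-0.4 -1.2  0.1] g 0.19
```

View pics/v3.png

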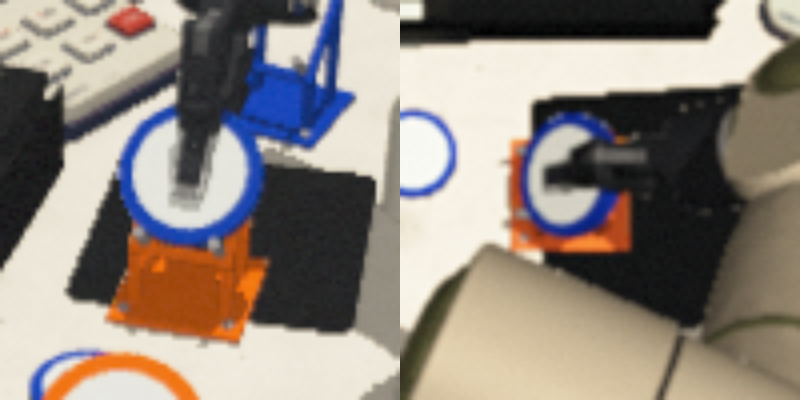

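```bash
python3 -m handwheel '[{"delta_pos":[-0.3,0,0],"twist":[0,0,0],"jaw":0},{"delta_pos":[-0.8,0,0],"twist":[0,0,0],"jaw":0},{"delta_pos":[-1.5,-0.3,0],"twist":[0,0,0],"jaw":0},{"delta_pos":[-2.5,-0.6,0],"twist":[0,0,0],"jaw":0},{"delta_pos":[-4,-1.2,0],"twist":[0,0,0],"jaw":0},{"delta_pos":[-5.5,-2.5,0],"twist":[0,0,0],"jaw":0},{"delta_pos":[-7,-4.5,0],"twist":[0,0,0],"jaw":0},{"delta_pos":[-8,-6.5,0],"twist":[0,0,0],"jaw":0},{"delta_pos":[-8,-8,0],"twist":[0,0,0],"jaw":0},{"delta_pos":[-8,-8,0],"twist":[0,0,0],"jaw":0}]'
python3 - <<'E'
from go import *
st()
d=snap('side','side4');d2=snap('top','top4')
a=cv2.resize(d['frame'][110:210,240:340,::-1],None,fx=4,fy=4);b=cv2.resize(d2['frame'][160:260,260:360,::-1],None,fx=4,fy=4)
cv2.imwrite('pics/v4.png',np.hstack([a,b]))
p,R=tgt(S.B,-60,110,0,1); print(p); delta(p,R)
E
```

```text
time_s: 4.57
eef_pos: [502.6, 82.8, 196.4]
ee_rot: [0.655, -0.271, 0.651, -0.272]
force: [-0.0, -0.6, -1.3]
grip_width: 0.191
t 4.57 q [-0.42  0.4   1.68  0.71  1.47  0.92] p [502.6  82.8 196.4] x [ 0.   -0.71 -0.7 ] y [ 0.    0.7  -0.71] F [-0.  -0.6 -1.3] g 0.191
[ 503.14408789 -137.7758187   196.77312396]
delta_pos cm [ 15.49 -15.88   0.15] twist [ 2.000e-03 -2.985e+00 -2.210e-01] | 171.5
```

View pics/v4.png

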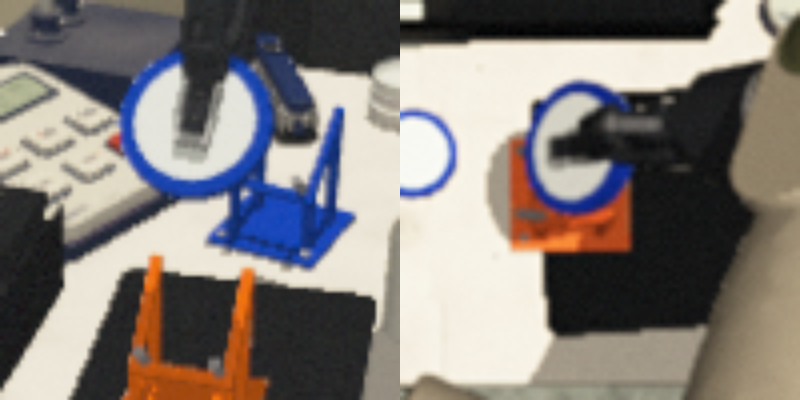

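Run:
```python
from go import *
for n in('top0','side0'):
    W=cloud(load(n)).reshape(-1,3)
    m=(W[:,0]>350)&(W[:,0]<800)&(W[:,1]<-180)&(W[:,1]>-650)&(W[:,2]>110)&(W[:,2]<600)
    P=W[m]; print(n,len(P))
    if len(P): 
        print(P.min(0).round(),P.max(0).round())
        h,xe,ye=np.histogram2d(P[:,0],P[:,1],[np.arange(350,801,50),np.arange(-650,-149,50)]); print(h.astype(int))
```

```text
top0 2093
[ 624. -650.  110.] [ 800. -366.  347.]
[[  0   0   0   0   0   0   0   0   0   0]
 [  0   0   0   0   0   0   0   0   0   0]
 [  0   0   0   0   0   0   0   0   0   0]
 [  0   0   0   0   0   0   0   0   0   0]
 [  0   0   0   0   0   0   0   0   0   0]
 [  0   0   0   0  21  93   0   0   0   0]
 [  0   0   0   0  38  92   0   0   0   0]
 [  0   0   0  33 495 497   0   0   0   0]
 [204 478   0   0  33 109   0   0   0   0]]
side0 1616
[ 624. -650.  110.] [ 800. -364.  400.]
[[  0   0   0   0   0   0   0   0   0   0]
 [  0   0   0   0   0   0   0   0   0   0]
 [  0   0   0   0   0   0   0   0   0   0]
 [  0   0   0   0   0   0   0   0   0   0]
 [  0   0   0   0   0   0   0   0   0   0]
 [  0   0   0   0   3  68   0   0   0   0]
 [  0   0   0   0  12  71   0   0   0   0]
 [  0   0   0   0 315 422   0   0   0   0]
 [161 429   0   0   7 128   0   0   0   0]]
```

```bash
python3 -m handwheel '[{"delta_pos":[1,-1.5,0],"twist":[0,-0.12,0],"jaw":0},{"delta_pos":[1.5,-2.5,0],"twist":[0,-0.24,0],"jaw":0},{"delta_pos":[2,-3.5,0],"twist":[0,-0.36,0],"jaw":0},{"delta_pos":[2.5,-4,0],"twist":[0,-0.48,0],"jaw":0},{"delta_pos":[3,-4.5,0],"twist":[0,-0.6,0],"jaw":0},{"delta_pos":[3.5,-5,0],"twist":[0,-0.72,0],"jaw":0},{"delta_pos":[4,-5.5,0],"twist":[0,-0.84,0],"jaw":0},{"delta_pos":[4.5,-6,0],"twist":[0,-0.96,0],"jaw":0},{"delta_pos":[5,-6.5,0],"twist":[0,-1.08,0],"jaw":0},{"delta_pos":[5.5,-7,0],"twist":[0,-1.2,0],"jaw":0}]'
python3 - <<'E'
from go import *
st()
p,R=tgt(S.B,-60,110,0,1); delta(p,R)
E
```

```text
time_s: 5.5
eef_pos: [501.4, -4.2, 203.3]
ee_rot: [0.909, -0.376, 0.168, -0.069]
force: [0.5, 0.4, -0.7]
grip_width: 0.192
t 5.5 q [-0.57  0.44  1.61  0.64  1.59 -0.36] p [501.4  -4.2 203.3] x [ 0.93 -0.25 -0.25] y [-0.    0.71 -0.71] F [ 0.5  0.4 -0.7] g 0.192
delta_pos cm [ 3.69 -8.99 -9.2 ] twist [-0.098 -1.784 -0.141] | 102.7
```

```bash
python3 -m handwheel '[{"delta_pos":[0.24,-0.58,-0.6],"twist":[-0.006,-0.115,-0.009],"jaw":0},{"delta_pos":[0.5,-1.2,-1.2],"twist":[-0.012,-0.23,-0.018],"jaw":0},{"delta_pos":[0.7,-1.7,-1.8],"twist":[-0.018,-0.345,-0.027],"jaw":0},{"delta_pos":[1,-2.3,-2.4],"twist":[-0.024,-0.46,-0.036],"jaw":0},{"delta_pos":[1.2,-2.9,-3],"twist":[-0.03,-0.575,-0.045],"jaw":0},{"delta_pos":[1.4,-3.5,-3.6],"twist":[-0.036,-0.69,-0.054],"jaw":0},{"delta_pos":[1.7,-4.1,-4.2],"twist":[-0.042,-0.8,-0.063],"jaw":0},{"delta_pos":[1.9,-4.7,-4.8],"twist":[-0.048,-0.92,-0.072],"jaw":0},{"delta_pos":[2.2,-5.2,-5.4],"twist":[-0.054,-1.035,-0.081],"jaw":0},{"delta_pos":[2.4,-5.8,-6],"twist":[-0.06,-1.15,-0.09],"jaw":0}]'
python3 - <<'E'
from go import *
st()
p,R=tgt(S.B,-60,110,0,1); delta(p,R)
E
```

```text
time_s: 6.33
eef_pos: [502.3, -90.8, 198.6]
ee_rot: [0.839, -0.386, -0.367, 0.113]
force: [0.3, -0.2, -1.5]
grip_width: 0.19
t 6.33 q [-0.72  0.46  1.57  0.61  1.59 -1.61] p [502.3 -90.8 198.6] x [0.71 0.47 0.53] y [ 0.09  0.68 -0.73] F [ 0.3 -0.2 -1.5] g 0.19
delta_pos cm [-2.26 -3.03 -2.79] twist [-0.037 -0.634 -0.049] | 36.5
```

```bash
python3 -m handwheel '[{"delta_pos":[-0.4,-0.5,-0.5],"twist":[-0.006,-0.1,-0.008],"jaw":0},{"delta_pos":[-0.8,-1,-0.9],"twist":[-0.012,-0.2,-0.016],"jaw":0},{"delta_pos":[-1.2,-1.5,-1.4],"twist":[-0.018,-0.3,-0.024],"jaw":0},{"delta_pos":[-1.5,-2,-1.9],"twist":[-0.024,-0.4,-0.032],"jaw":0},{"delta_pos":[-1.9,-2.5,-2.3],"twist":[-0.03,-0.5,-0.04],"jaw":0},{"delta_pos":[-2.2,-3,-2.8],"twist":[-0.037,-0.58,-0.046],"jaw":0},{"delta_pos":[-2.2,-3,-2.8],"twist":[-0.037,-0.634,-0.049],"jaw":0},{"delta_pos":[-2.2,-3,-2.8],"twist":[-0.037,-0.634,-0.049],"jaw":0},{"delta_pos":[-2.2,-3,-2.8],"twist":[-0.037,-0.634,-0.049],"jaw":0},{"delta_pos":[-2.2,-3,-2.8],"twist":[-0.037,-0.634,-0.049],"jaw":0}]'
python3 - <<'E'
from go import *
st()
d=snap('side','side5');d2=snap('top','top5')
a=cv2.resize(d['frame'][80:190,250:360,::-1],None,fx=3.6,fy=3.6);b=cv2.resize(d2['frame'][150:260,330:440,::-1],None,fx=3.6,fy=3.6)
cv2.imwrite('pics/v5.png',np.hstack([a,b]))
for h in (40,10,3): p,R=tgt(S.B,-5.5,h,0,1); delta(p,R)
for W in(cloud(d),cloud(d2)):
    s=telemetry.sense()
    try: r=disc(W,np.array(S.B[0])-60*frame(S.B[1])[3]+110*frame(S.B[1])[4]); print({k:np.round(v,2) for k,v in r.items()})
    except Exception as e: print(e)
print(np.array(S.B[0])-60*frame(S.B[1])[3]+110*frame(S.B[1])[4],frame(S.B[1])[4])
E
```

```text
time_s: 7.17
eef_pos: [503.6, -137.3, 197.5]
ee_rot: [0.68, -0.339, -0.619, 0.2]
force: [-0.4, -0.1, -0.7]
grip_width: 0.194
t 7.17 q [-0.8   0.5   1.53  0.63  1.61 -2.29] p [ 503.6 -137.3  197.5] x [0.15 0.69 0.71] y [ 0.15  0.69 -0.71] F [-0.4 -0.1 -0.7] g 0.194
delta_pos cm [-7.08  5.51  0.01] twist [ 0.002 -0.006 -0.001] | 0.4
delta_pos cm [-1.008e+01  5.520e+00 -1.000e-02] twist [ 0.002 -0.006 -0.001] | 0.4
delta_pos cm [-1.078e+01  5.520e+00 -1.000e-02] twist [ 0.002 -0.006 -0.001] | 0.4
{'n': array([0.16, 0.69, 0.71]), 'c': array([ 498.18, -141.56,  214.32]), 'rad': np.float64(44.89), 'k': np.int64(360), 'mean': array([ 500.06, -136.02,  208.52]), 'std': np.float64(1.11)}
{'n': array([0.18, 0.69, 0.7 ]), 'c': array([ 492.86, -148.05,  224.16]), 'rad': np.float64(55.62), 'k': np.int64(284), 'mean': array([ 497.19, -136.47,  211.57]), 'std': np.float64(1.04)}
[ 500.35078832 -150.91725993  210.2081528 ] [0.14701577 0.6916548  0.70710678]
```

View pics/v5.png

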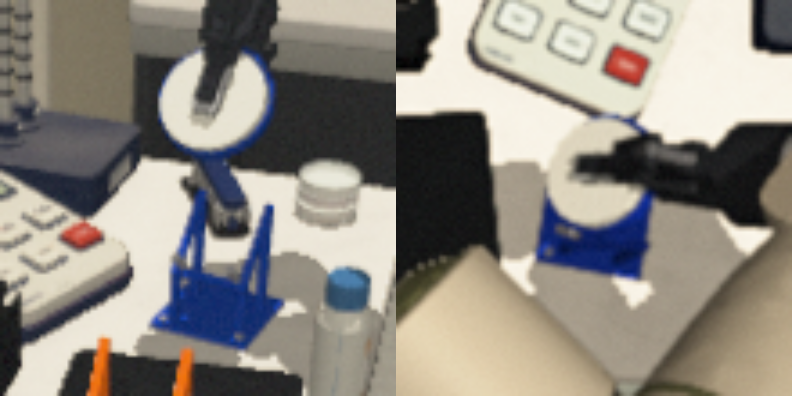

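```bash
cat >> go.py <<'E'
def held(off=4.5):
    s=telemetry.sense(); w,x,y,z=s['ee_rot']; R0=Ro.from_quat([x,y,z,w]).as_matrix(); y=R0[:,1]
    c=s['eef_pos']+(off-19)*y; yaw=np.arctan2(y[1],y[0]); return (c,yaw)
E
python3 - <<'E'
from go import *
d=load('side5');d2=load('top5'); h=held()
a=overlay(d,[h,S.B],5,285,85,345,185,[(8.5,41.5),(-3.5,45.5)],False)
b=overlay(d2,[h,S.B],6,360,175,425,240,[(8.5,41.5),(-3.5,45.5)],False)
H=max(len(a),len(b)); cv2.imwrite('pics/v6.png',np.hstack([cv2.copyMakeBorder(i,0,H-len(i),0,3,0) for i in(a,b)]))
E
```

```text
(no output)
```

View pics/v6.png

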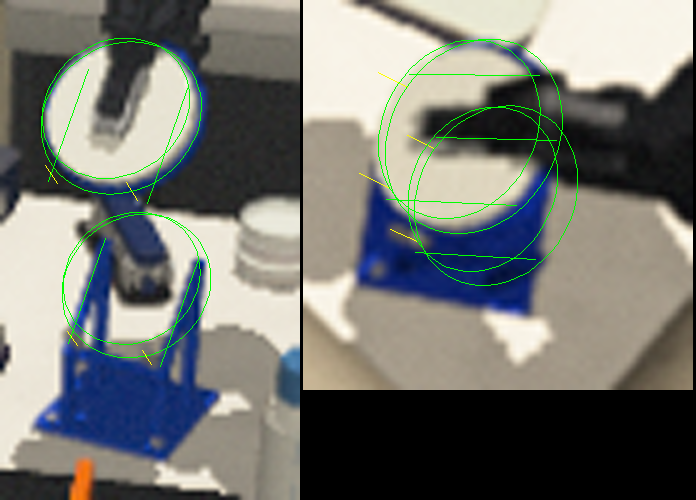

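Run:
```python
from go import *
d=load('side5'); d0=load('side0')
for t in S.B,((491.9,-185.5,90),np.radians(78)): 
    print(proj(d,[np.array(t[0])-26*frame(t[1])[3]-8.5*frame(t[1])[4]+30*k*frame(t[1])[1] for k in(-1,1)]),proj(d0,[t[0]]))
print(d['rvec'],d0['rvec'],d['tvec'],d0['tvec'])
a=overlay(d,[S.B],9,290,128,332,185,(),True)
b=overlay(d0,[S.B],9,290,128,332,185,(),True)
cv2.imwrite('pics/v7.png',np.hstack([a,b]))
```

```text
[[305.6898629  132.25532418]
 [324.15827841 136.39722603]] [[311.36950308 141.19449046]]
[[306.04628041 132.30051386]
 [324.52397244 136.44390496]] [[311.73299491 141.24200656]]
[ 0.36249243 -2.66444937  1.40758494] [ 0.36249243 -2.66444937  1.40758494] [ 526.85397944   54.49903564 1091.05327235] [ 526.85397944   54.49903564 1091.05327235]
```

View pics/v7.png

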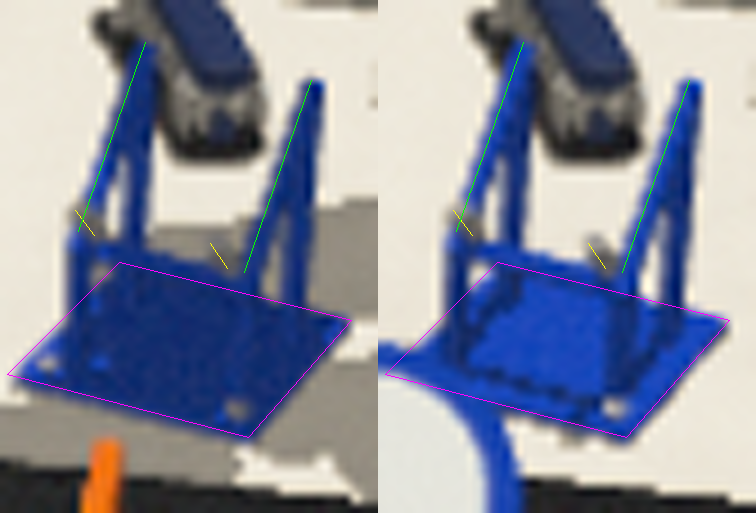

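```bash
python3 -m handwheel '[{"delta_pos":[0,1.5,0],"twist":[0.002,-0.006,0],"jaw":0},{"delta_pos":[-1,3.5,0],"twist":[0.002,-0.006,0],"jaw":0},{"delta_pos":[-2.5,5,0],"twist":[0.002,-0.006,0],"jaw":0},{"delta_pos":[-4,5.35,0],"twist":[0.002,-0.006,0],"jaw":0},{"delta_pos":[-5.5,5.35,0],"twist":[0.002,-0.006,0],"jaw":0},{"delta_pos":[-7,5.35,0],"twist":[0.002,-0.006,0],"jaw":0},{"delta_pos":[-8,5.35,0],"twist":[0.002,-0.006,0],"jaw":0},{"delta_pos":[-9,5.35,0],"twist":[0.002,-0.006,0],"jaw":0},{"delta_pos":[-9.6,5.35,0],"twist":[0.002,-0.006,0],"jaw":0},{"delta_pos":[-9.6,5.35,0],"twist":[0.002,-0.006,0],"jaw":0}]'
python3 - <<'E'
from go import *
st()
d=snap('side','side6');d2=snap('top','top6');h=held()
a=overlay(d,[h,S.B],7,285,120,340,185,[(8.5,41.5)],False)
b=overlay(d2,[h,S.B],7,360,185,415,240,[(8.5,41.5)],False)
H=max(len(a),len(b)); cv2.imwrite('pics/v8.png',np.hstack([cv2.copyMakeBorder(i,0,H-len(i),0,3,0) for i in(a,b)]))
for h in (3,0): p,R=tgt(S.B,-7,h,0,1); delta(p,R)
E
```

```text
time_s: 8.1
eef_pos: [496.7, -168.6, 91.6]
ee_rot: [0.678, -0.338, -0.621, 0.201]
force: [-0.7, 0.1, -1.1]
grip_width: 0.195
t 8.1 q [-0.85  0.67  1.56  0.61  1.47 -2.45] p [ 496.7 -168.6   91.6] x [0.15 0.69 0.71] y [ 0.15  0.69 -0.71] F [-0.7  0.1 -1.1] g 0.195
delta_pos cm [-1.17  0.09  0.03] twist [ 0.     0.001 -0.001] | 0.1
delta_pos cm [-1.47  0.09  0.03] twist [ 0.     0.001 -0.001] | 0.1
```

View pics/v8.png

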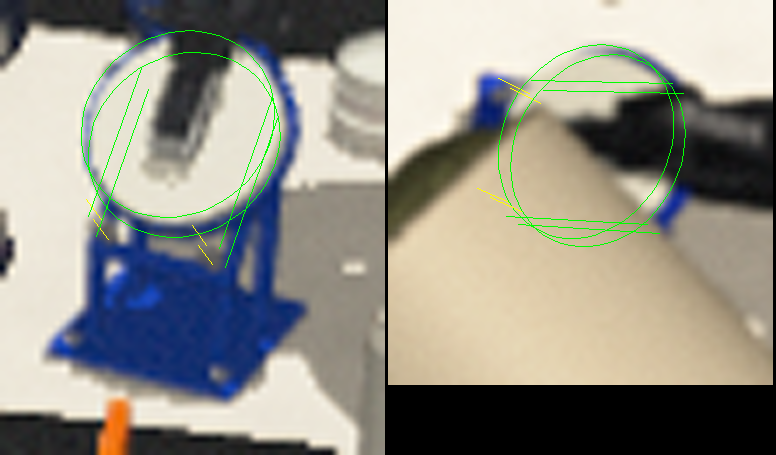

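```bash
python3 -m handwheel '[{"delta_pos":[-0.3,0.1,0],"twist":[0,0,0],"jaw":0},{"delta_pos":[-0.6,0.1,0],"twist":[0,0,0],"jaw":0},{"delta_pos":[-0.8,0.1,0],"twist":[0,0,0],"jaw":0},{"delta_pos":[-0.9,0.1,0],"twist":[0,0,0],"jaw":0},{"delta_pos":[-1,0.1,0],"twist":[0,0,0],"jaw":0},{"delta_pos":[-1.1,0.1,0],"twist":[0,0,0],"jaw":0},{"delta_pos":[-1.2,0.1,0],"twist":[0,0,0],"jaw":0},{"delta_pos":[-1.25,0.1,0],"twist":[0,0,0],"jaw":0},{"delta_pos":[-1.25,0.1,0],"twist":[0,0,0],"jaw":0},{"delta_pos":[-1.25,0.1,0],"twist":[0,0,0],"jaw":0}]'
python3 - <<'E'
from go import *
st()
p,R=tgt(S.B,-7,0,0,1); delta(p,R)
E
```

```text
time_s: 9.03
eef_pos: [495.3, -175.5, 82.7]
ee_rot: [0.677, -0.338, -0.622, 0.201]
force: [0.4, -0.4, -0.0]
grip_width: 0.19
t 9.03 q [-0.86  0.69  1.55  0.6   1.47 -2.46] p [ 495.3 -175.5   82.7] x [0.15 0.69 0.71] y [ 0.15  0.69 -0.71] F [ 0.4 -0.4 -0. ] g 0.19
delta_pos cm [-0.21 -0.03  0.02] twist [ 0.     0.001 -0.002] | 0.1
```

```bash
python3 -m handwheel '[{"delta_pos":[-0.05,0,0],"twist":[0,0,0],"jaw":0},{"delta_pos":[-0.1,0,0],"twist":[0,0,0],"jaw":0},{"delta_pos":[-0.15,0,0],"twist":[0,0,0],"jaw":0},{"delta_pos":[-0.2,0,0],"twist":[0,0,0],"jaw":0},{"delta_pos":[-0.22,0,0],"twist":[0,0,0],"jaw":0},{"delta_pos":[-0.22,0,0],"twist":[0,0,0],"jaw":0},{"delta_pos":[-0.22,0.1,0],"twist":[0,0,0],"jaw":0},{"delta_pos":[-0.22,0.15,0],"twist":[0,0,0],"jaw":0},{"delta_pos":[-0.22,0.2,0],"twist":[0,0,0],"jaw":0},{"delta_pos":[-0.22,0.2,0],"twist":[0,0,0],"jaw":0}]'
python3 - <<'E'
from go import *
st()
p,R=tgt(S.B,-7,0,0,1); delta(p,R)
E
```

```text
time_s: 9.87
eef_pos: [495.6, -176.5, 80.4]
ee_rot: [0.677, -0.339, -0.622, 0.202]
force: [-0.4, -6.2, 5.3]
grip_width: 0.189
t 9.87 q [-0.86  0.69  1.55  0.6   1.46 -2.47] p [ 495.6 -176.5   80.4] x [0.15 0.69 0.71] y [ 0.15  0.69 -0.71] F [-0.4 -6.2  5.3] g 0.189
delta_pos cm [ 0.02 -0.14  0.07] twist [ 0.002  0.002 -0.003] | 0.2
```

```bash
python3 -m handwheel '[{"delta_pos":[0,-0.08,0],"twist":[0,0,0],"jaw":0},{"delta_pos":[-0.04,-0.08,0],"twist":[0,0,0],"jaw":0},{"delta_pos":[-0.08,-0.08,0],"twist":[0,0,0],"jaw":0},{"delta_pos":[-0.12,-0.08,0],"twist":[0,0,0],"jaw":0},{"delta_pos":[-0.15,-0.08,0],"twist":[0,0,0],"jaw":0},{"delta_pos":[-0.15,-0.08,0],"twist":[0,0,0],"jaw":0},{"delta_pos":[-0.15,-0.08,0],"twist":[0,0,0],"jaw":0},{"delta_pos":[-0.15,-0.08,0],"twist":[0,0,0],"jaw":0},{"delta_pos":[-0.15,-0.08,0],"twist":[0,0,0],"jaw":0},{"delta_pos":[-0.15,-0.08,0],"twist":[0,0,0],"jaw":0}]'
python3 - <<'E'
from go import *
st()
p,R=tgt(S.B,-7,0,0,1); delta(p,R)
d=snap('side','side7')
cv2.imwrite('pics/v9.png',overlay(d,[S.B],9,285,120,345,185,[(8.5,41.5)],False))
E
```

```text
time_s: 10.7
eef_pos: [495.3, -177.4, 79.6]
ee_rot: [0.677, -0.338, -0.622, 0.201]
force: [2.3, -3.0, 5.4]
grip_width: 0.194
t 10.7 q [-0.86  0.69  1.55  0.6   1.46 -2.47] p [ 495.3 -177.4   79.6] x [0.15 0.69 0.71] y [ 0.15  0.69 -0.71] F [ 2.3 -3.   5.4] g 0.194
delta_pos cm [ 0.14 -0.13  0.06] twist [ 0.001  0.001 -0.002] | 0.1
```

View pics/v9.png

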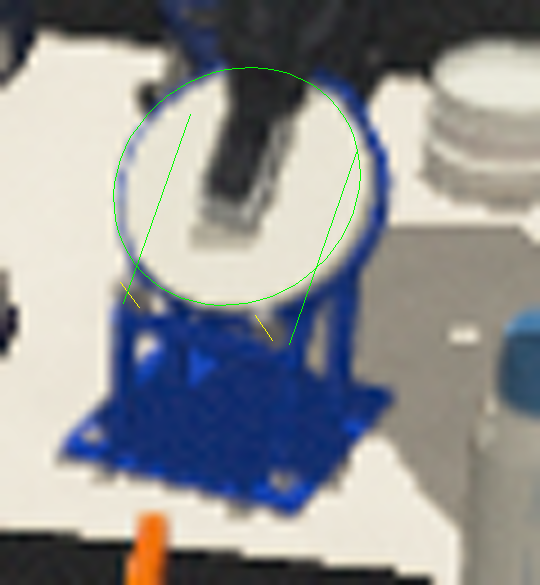

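```bash
python3 -m handwheel '[{"delta_pos":[-0.05,0,-0.08],"twist":[0,0,0],"jaw":0},{"delta_pos":[-0.08,0.03,-0.1],"twist":[0,0,0],"jaw":0},{"delta_pos":[-0.08,0.03,-0.1],"twist":[0,0,0],"jaw":0},{"delta_pos":[-0.08,0.03,-0.1],"twist":[0,0,0],"jaw":0},{"delta_pos":[-0.08,0.03,-0.1],"twist":[0,0,0],"jaw":0.22},{"delta_pos":[-0.08,0.03,-0.1],"twist":[0,0,0],"jaw":0.24},{"delta_pos":[-0.08,0.03,-0.1],"twist":[0,0,0],"jaw":0.27},{"delta_pos":[-0.08,0.03,-0.1],"twist":[0,0,0],"jaw":0.3},{"delta_pos":[-0.08,0.03,-0.1],"twist":[0,0,0],"jaw":0.3},{"delta_pos":[-0.08,0.03,-0.1],"twist":[0,0,0],"jaw":0.3}]'
python3 - <<'E'
from go import *
st()
p,R=tgt(S.B,-7,0,0,1); delta(p,R)
d=snap('side','side8')
cv2.imwrite('pics/v10.png',overlay(d,[S.B],9,285,120,345,185,[],False))
E
```

```text
time_s: 11.58
eef_pos: [495.7, -177.7, 78.4]
ee_rot: [0.678, -0.338, -0.621, 0.201]
force: [-1.0, -0.4, -1.2]
grip_width: 0.302
t 11.58 q [-0.86  0.7   1.55  0.6   1.46 -2.47] p [ 495.7 -177.7   78.4] x [0.15 0.69 0.71] y [ 0.15  0.69 -0.71] F [-1.  -0.4 -1.2] g 0.302
delta_pos cm [ 0.24 -0.2   0.11] twist [-0.     0.001 -0.001] | 0.1
```

View pics/v10.png

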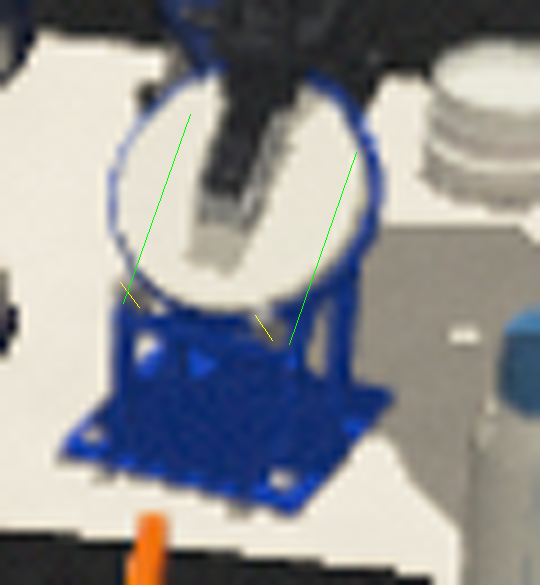

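```bash
python3 -m handwheel '[{"delta_pos":[0,0,0],"twist":[0,0,0],"jaw":0.4},{"delta_pos":[0,0,0],"twist":[0,0,0],"jaw":0.5},{"delta_pos":[0,0,0],"twist":[0,0,0],"jaw":0.6},{"delta_pos":[0,-0.5,0],"twist":[0,0,0],"jaw":0.6},{"delta_pos":[0,-1.5,0],"twist":[0,0,0],"jaw":0.6},{"delta_pos":[0,-3,0],"twist":[0,0,0],"jaw":0.6},{"delta_pos":[0,-5,0],"twist":[0,0,0],"jaw":0.6},{"delta_pos":[0,-7.5,0],"twist":[0,0,0],"jaw":0.6},{"delta_pos":[0,-10.5,0],"twist":[0,0,0],"jaw":0.6},{"delta_pos":[0,-13,0],"twist":[0,0,0],"jaw":0.6}]'
python3 - <<'E'
from go import *
st()
d=snap('side','side9');d2=snap('top','top9')
a=overlay(d,[S.B],7,285,120,340,185,[(8.5,41.5),(-8.5,45.5)],False)
b=overlay(d2,[S.B],7,360,185,415,240,[(8.5,41.5)],False)
H=max(len(a),len(b)); cv2.imwrite('pics/v11.png',np.hstack([cv2.copyMakeBorder(i,0,H-len(i),0,3,0) for i in(a,b)]))
for W in(cloud(d),cloud(d2)):
    r=disc(W,np.array(S.B[0],float)); print({k:np.round(v,2) for k,v in r.items()},(r['mean']-8.5*r['n']).round(1))
E
```

```text
time_s: 12.47
eef_pos: [476.2, -269.4, 172.6]
ee_rot: [0.677, -0.339, -0.621, 0.202]
force: [-0.0, 0.4, -0.0]
grip_width: 0.601
t 12.47 q [-0.98  0.65  1.34  0.54  1.73 -2.42] p [ 476.2 -269.4  172.6] x [0.15 0.69 0.71] y [ 0.15  0.69 -0.71] F [-0.   0.4 -0. ] g 0.601
{'n': array([0.18, 0.68, 0.71]), 'c': array([ 496.84, -177.81,   90.54]), 'rad': np.float64(47.06), 'k': np.int64(348), 'mean': array([ 494.34, -179.69,   92.97]), 'std': np.float64(1.03)} [ 492.8 -185.5   87. ]
{'n': array([0.18, 0.69, 0.7 ]), 'c': array([ 495.79, -177.  ,   92.35]), 'rad': np.float64(46.32), 'k': np.int64(230), 'mean': array([ 500.78, -178.43,   92.5 ]), 'std': np.float64(1.11)} [ 499.3 -184.3   86.6]
```

View pics/v11.png

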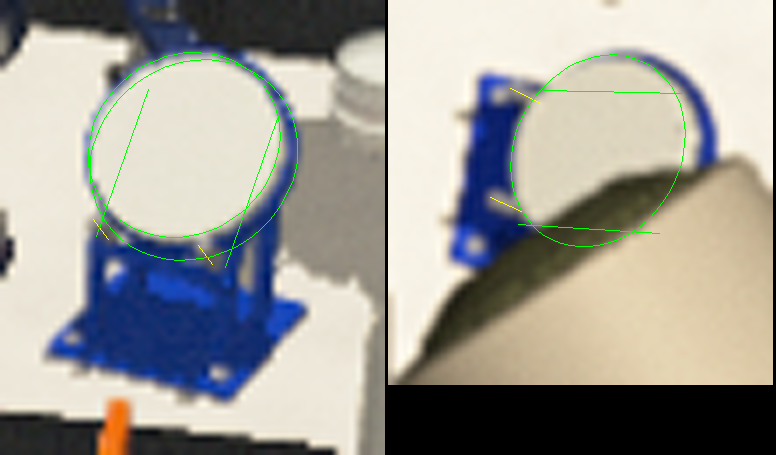

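Run:
```python
from go import *
R=tgt(S.O,sgn=1)[1]
delta(np.array([470,-60,290.]),R)
```

```text
delta_pos cm [22.79  6.08  5.02] twist [ 0.153 -0.146 -0.007] | 12.1
```

```bash
python3 -m handwheel '[{"delta_pos":[2,-2,0],"twist":[0,0,0],"jaw":0.6},{"delta_pos":[5,-4,0],"twist":[0,0,0],"jaw":0.6},{"delta_pos":[8,-4,1],"twist":[0.02,-0.02,0],"jaw":0.6},{"delta_pos":[11,-3,2],"twist":[0.05,-0.05,0],"jaw":0.6},{"delta_pos":[14,-1,3],"twist":[0.08,-0.08,0],"jaw":0.6},{"delta_pos":[17,2,4],"twist":[0.11,-0.11,0],"jaw":0.6},{"delta_pos":[20,4,5],"twist":[0.15,-0.14,0],"jaw":0.6},{"delta_pos":[23,6,5],"twist":[0.15,-0.14,0],"jaw":0.6},{"delta_pos":[23,6,5],"twist":[0.15,-0.14,0],"jaw":0.6},{"delta_pos":[23,6,5],"twist":[0.15,-0.14,0],"jaw":0.6}]'
python3 - <<'E'
from go import *
st()
p,R=tgt(S.G,-120,20,0,1); print(p); delta(p,R); delta(np.array([480,230,250.]),R)
E
```

```text
time_s: 13.4
eef_pos: [470.0, -54.7, 290.5]
ee_rot: [0.655, -0.27, -0.651, 0.272]
force: [-0.5, -0.9, -0.2]
grip_width: 0.602
t 13.4 q [-0.69  0.33  1.52  0.6   1.81 -2.26] p [470.  -54.7 290.5] x [0.01 0.71 0.71] y [-0.    0.71 -0.71] F [-0.5 -0.9 -0.2] g 0.602
[483.15033861 276.04319381 175.55992052]
delta_pos cm [15.3  31.49 -1.36] twist [ 0.116 -0.125 -0.001] | 9.8
delta_pos cm [17.3  22.97 -1.  ] twist [ 0.116 -0.125 -0.001] | 9.8
```

```bash
python3 -m handwheel '[{"delta_pos":[17.3,23,-1],"twist":[0.11,-0.12,0],"jaw":0.6},{"delta_pos":[17.3,23,-1],"twist":[0.11,-0.12,0],"jaw":0.6},{"delta_pos":[17.3,23,-1],"twist":[0.11,-0.12,0],"jaw":0.6},{"delta_pos":[17.3,23,-1],"twist":[0.11,-0.12,0],"jaw":0.6},{"delta_pos":[17.3,23,-1],"twist":[0.11,-0.12,0],"jaw":0.6},{"delta_pos":[17.3,23,-1],"twist":[0.11,-0.12,0],"jaw":0.6},{"delta_pos":[17.3,23,-1],"twist":[0.11,-0.12,0],"jaw":0.6},{"delta_pos":[15.3,27,-1.4],"twist":[0.116,-0.125,0],"jaw":0.6},{"delta_pos":[15.3,29,-1.4],"twist":[0.116,-0.125,0],"jaw":0.6},{"delta_pos":[15,31,-1.4],"twist":[0.116,-0.125,0],"jaw":0.6}]'
python3 - <<'E'
from go import *
st()
p,R=tgt(S.G,-5,1,0,1); delta(p,R)
d=snap('side','side10');d2=snap('top','top10')
a=cv2.resize(d['frame'][170:320,200:350,::-1],None,fx=2.6,fy=2.6);b=cv2.resize(d2['frame'][140:290,160:310,::-1],None,fx=2.6,fy=2.6)
cv2.imwrite('pics/v12.png',np.hstack([a,b]))
E
```

```text
time_s: 14.23
eef_pos: [484.3, 269.1, 174.5]
ee_rot: [-0.629, 0.215, 0.672, -0.325]
force: [1.1, -0.6, 0.8]
grip_width: 0.596
t 14.23 q [-0.05  0.45  1.67  0.79  1.33 -2.11] p [484.3 269.1 174.5] x [-0.12  0.7   0.71] y [-0.12  0.7  -0.71] F [ 1.1 -0.6  0.8] g 0.596
delta_pos cm [-1.320e+00  1.192e+01 -1.000e-02] twist [-0.    -0.004 -0.   ] | 0.2
```

View pics/v12.png

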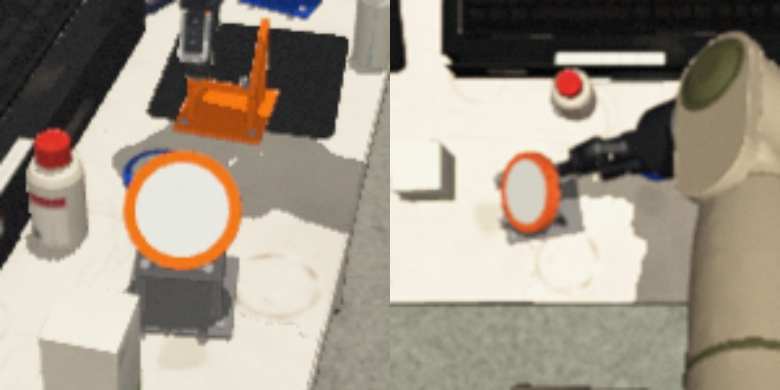

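```bash
python3 -m handwheel '[{"delta_pos":[-0.7,1,0],"twist":[0,0,0],"jaw":0.6},{"delta_pos":[-1.3,3,0],"twist":[0,0,0],"jaw":0.6},{"delta_pos":[-1.3,5,0],"twist":[0,-0.004,0],"jaw":0.6},{"delta_pos":[-1.3,6.8,0],"twist":[0,-0.004,0],"jaw":0.6},{"delta_pos":[-1.3,8.5,0],"twist":[0,-0.004,0],"jaw":0.6},{"delta_pos":[-1.3,10,0],"twist":[0,-0.004,0],"jaw":0.6},{"delta_pos":[-1.3,11.2,0],"twist":[0,-0.004,0],"jaw":0.6},{"delta_pos":[-1.3,11.8,0],"twist":[0,-0.004,0],"jaw":0.6},{"delta_pos":[-1.3,11.8,0],"twist":[0,-0.004,0],"jaw":0.6},{"delta_pos":[-1.3,11.8,0],"twist":[0,-0.004,0],"jaw":0.6}]'
python3 - <<'E'
from go import *
st()
p,R=tgt(S.G,-5,1,0,1); delta(p,R)
d=snap('side','side11');d2=snap('top','top11')
a=cv2.resize(d['frame'][210:310,220:320,::-1],None,fx=4,fy=4);b=cv2.resize(d2['frame'][160:260,170:270,::-1],None,fx=4,fy=4)
cv2.imwrite('pics/v13.png',np.hstack([a,b]))
E
```

```text
time_s: 15.17
eef_pos: [472.9, 341.5, 84.6]
ee_rot: [-0.627, 0.215, 0.675, -0.324]
force: [-0.3, 0.1, 0.5]
grip_width: 0.604
t 15.17 q [ 0.09  0.6   1.71  0.9   1.12 -2.19] p [472.9 341.5  84.6] x [-0.12  0.7   0.71] y [-0.12  0.7  -0.71] F [-0.3  0.1  0.5] g 0.604
delta_pos cm [-0.15  0.39  0.09] twist [ 0.002  0.002 -0.   ] | 0.2
```

View pics/v13.png

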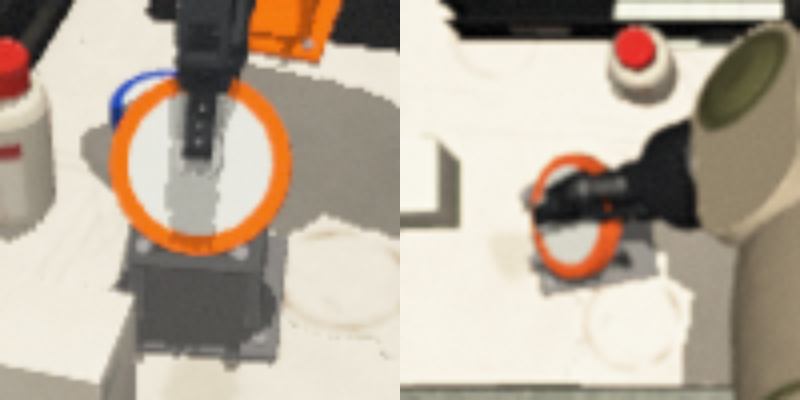

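```bash
python3 -m handwheel '[{"delta_pos":[-0.05,0.3,0.1],"twist":[0,0,0],"jaw":0.5},{"delta_pos":[-0.05,0.3,0.1],"twist":[0,0,0],"jaw":0.4},{"delta_pos":[-0.05,0.3,0.1],"twist":[0,0,0],"jaw":0.32},{"delta_pos":[-0.05,0.3,0.1],"twist":[0,0,0],"jaw":0.28},{"delta_pos":[-0.05,0.3,0.1],"twist":[0,0,0],"jaw":0.25},{"delta_pos":[-0.05,0.3,0.1],"twist":[0,0,0],"jaw":0.23},{"delta_pos":[-0.05,0.3,0.1],"twist":[0,0,0],"jaw":0.2},{"delta_pos":[-0.05,0.3,0.1],"twist":[0,0,0],"jaw":0.1},{"delta_pos":[-0.05,0.3,0.1],"twist":[0,0,0],"jaw":0.05},{"delta_pos":[-0.05,0.3,0.1],"twist":[0,0,0],"jaw":0}]' 45
python3 - <<'E'
from go import *
st()
p,R=tgt(S.G,-5,1,0,1); delta(p,R)
d=snap('side','side12');d2=snap('top','top12')
a=cv2.resize(d['frame'][210:310,220:320,::-1],None,fx=4,fy=4);b=cv2.resize(d2['frame'][160:260,170:270,::-1],None,fx=4,fy=4)
cv2.imwrite('pics/v14.png',np.hstack([a,b]))
E
```

```text
time_s: 16.1
eef_pos: [471.2, 343.4, 81.8]
ee_rot: [-0.627, 0.215, 0.675, -0.325]
force: [1.2, -1.4, 0.4]
grip_width: 0.19
t 16.1 q [ 0.1   0.61  1.71  0.91  1.11 -2.19] p [471.2 343.4  81.8] x [-0.12  0.7   0.71] y [-0.12  0.7  -0.71] F [ 1.2 -1.4  0.4] g 0.19
delta_pos cm [-0.11  0.03 -0.04] twist [ 0.002  0.002 -0.   ] | 0.2
```

View pics/v14.png

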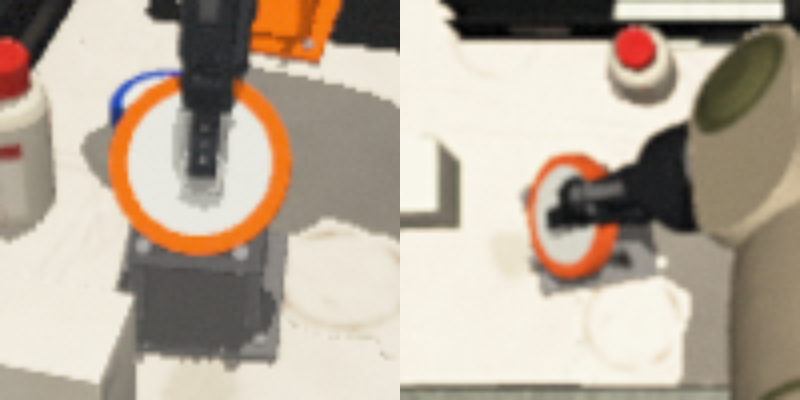

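Gripped with the forces low. Lift along the normal (tool +x this time) and retreat uphill.

```bash
python3 -m handwheel '[{"delta_pos":[0.3,0,0],"twist":[0,0,0],"jaw":0},{"delta_pos":[0.8,0,0],"twist":[0,0,0],"jaw":0},{"delta_pos":[1.5,-0.3,0],"twist":[0,0,0],"jaw":0},{"delta_pos":[2.5,-0.6,0],"twist":[0,0,0],"jaw":0},{"delta_pos":[4,-1.2,0],"twist":[0,0,0],"jaw":0},{"delta_pos":[5.5,-2.5,0],"twist":[0,0,0],"jaw":0},{"delta_pos":[7,-4.5,0],"twist":[0,0,0],"jaw":0},{"delta_pos":[8,-6.5,0],"twist":[0,0,0],"jaw":0},{"delta_pos":[9,-8.5,0],"twist":[0,0,0],"jaw":0},{"delta_pos":[9,-8.5,0],"twist":[0,0,0],"jaw":0}]'
python3 - <<'E'
from go import *
st()
p,R=tgt(S.O,-60,110,0,-1); print(p); delta(p,R)
d=snap('side','side13')
cv2.imwrite('pics/v15.png',cv2.resize(d['frame'][150:310,200:360,::-1],None,fx=3,fy=3))
E
```

```text
time_s: 17.03
eef_pos: [471.5, 347.0, 210.3]
ee_rot: [-0.625, 0.216, 0.677, -0.323]
force: [0.3, 0.2, -0.5]
grip_width: 0.196
t 17.03 q [ 0.1   0.41  1.62  0.83  1.29 -1.96] p [471.5 347.  210.3] x [-0.13  0.7   0.71] y [-0.11  0.7  -0.71] F [ 0.3  0.2 -0.5] g 0.196
[502.3        120.2903679  196.77312396]
delta_pos cm [-17.13 -15.22   0.79] twist [ 1.00e-03 -3.01e+00  1.70e-01] | 172.7
```

View pics/v15.png

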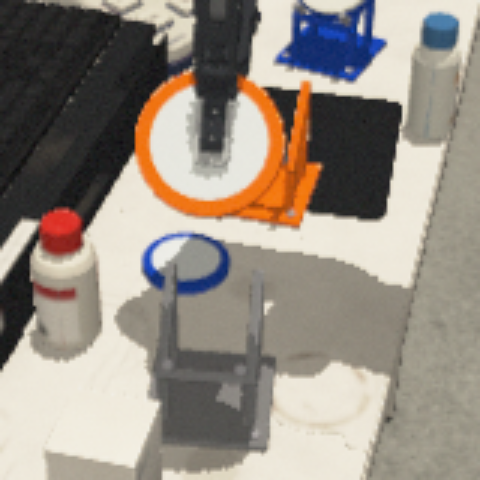

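```bash
python3 -m handwheel '[{"delta_pos":[-0.6,-1.5,0],"twist":[0,0.12,0],"jaw":0},{"delta_pos":[-1.1,-2.5,0],"twist":[0,0.24,0],"jaw":0},{"delta_pos":[-1.7,-3.5,0],"twist":[0,0.36,0],"jaw":0},{"delta_pos":[-2.2,-4,0.1],"twist":[0,0.48,0],"jaw":0},{"delta_pos":[-2.8,-4.5,0.1],"twist":[0,0.6,0],"jaw":0},{"delta_pos":[-3.3,-5,0.1],"twist":[0,0.72,0],"jaw":0},{"delta_pos":[-3.9,-5.5,0.2],"twist":[0,0.84,0],"jaw":0},{"delta_pos":[-4.4,-6,0.2],"twist":[0,0.96,0],"jaw":0},{"delta_pos":[-5,-6.5,0.2],"twist":[0,1.08,0],"jaw":0},{"delta_pos":[-5.5,-7,0.2],"twist":[0,1.2,0],"jaw":0}]'
python3 - <<'E'
from go import *
st()
p,R=tgt(S.O,-60,110,0,-1); delta(p,R)
E
```

```text
time_s: 17.92
eef_pos: [482.5, 259.7, 215.2]
ee_rot: [0.899, -0.361, -0.199, 0.146]
force: [-1.2, -0.6, -0.7]
grip_width: 0.191
t 17.92 q [-0.07  0.39  1.64  0.77  1.41 -0.85] p [482.5 259.7 215.2] x [0.88 0.41 0.25] y [-0.12  0.7  -0.71] F [-1.2 -0.6 -0.7] g 0.191
delta_pos cm [ -4.4   -8.65 -10.36] twist [ 0.081  2.054 -0.118] | 117.9
```

```bash
python3 -m handwheel '[{"delta_pos":[-0.2,-0.5,-0.6],"twist":[0.004,0.115,-0.006],"jaw":0},{"delta_pos":[-0.5,-1,-1.2],"twist":[0.009,0.23,-0.013],"jaw":0},{"delta_pos":[-0.7,-1.4,-1.7],"twist":[0.013,0.345,-0.02],"jaw":0},{"delta_pos":[-1,-1.9,-2.3],"twist":[0.018,0.46,-0.026],"jaw":0},{"delta_pos":[-1.2,-2.4,-2.9],"twist":[0.022,0.575,-0.033],"jaw":0},{"delta_pos":[-1.5,-2.9,-3.5],"twist":[0.027,0.69,-0.04],"jaw":0},{"delta_pos":[-1.7,-3.4,-4.1],"twist":[0.032,0.8,-0.046],"jaw":0},{"delta_pos":[-2,-3.8,-4.6],"twist":[0.036,0.92,-0.053],"jaw":0},{"delta_pos":[-2.2,-4.3,-5.2],"twist":[0.04,1.035,-0.06],"jaw":0},{"delta_pos":[-2.5,-4.8,-5.8],"twist":[0.045,1.15,-0.066],"jaw":0}]'
python3 - <<'E'
from go import *
st()
p,R=tgt(S.O,-60,110,0,-1); delta(p,R)
E
```

```text
time_s: 18.75
eef_pos: [493.7, 182.0, 204.6]
ee_rot: [0.875, -0.356, 0.314, -0.097]
force: [-0.0, 0.0, -1.2]
grip_width: 0.193
t 18.75 q [-0.24  0.39  1.69  0.78  1.43  0.14] p [493.7 182.  204.6] x [ 0.78 -0.39 -0.48] y [-0.05  0.73 -0.68] F [-0.   0.  -1.2] g 0.193
delta_pos cm [ 3.48 -3.99 -3.37] twist [ 0.036  0.904 -0.052] | 51.9
```

```bash
python3 -m handwheel '[{"delta_pos":[0.4,-0.5,-0.4],"twist":[0.005,0.12,-0.007],"jaw":0},{"delta_pos":[0.9,-1,-0.8],"twist":[0.01,0.24,-0.014],"jaw":0},{"delta_pos":[1.3,-1.5,-1.3],"twist":[0.014,0.36,-0.02],"jaw":0},{"delta_pos":[1.8,-2,-1.7],"twist":[0.019,0.48,-0.027],"jaw":0},{"delta_pos":[2.2,-2.5,-2.2],"twist":[0.024,0.6,-0.034],"jaw":0},{"delta_pos":[2.6,-3,-2.6],"twist":[0.029,0.72,-0.041],"jaw":0},{"delta_pos":[3.1,-3.5,-3],"twist":[0.034,0.84,-0.048],"jaw":0},{"delta_pos":[3.5,-4,-3.4],"twist":[0.036,0.904,-0.052],"jaw":0},{"delta_pos":[3.5,-4,-3.4],"twist":[0.036,0.904,-0.052],"jaw":0},{"delta_pos":[3.5,-4,-3.4],"twist":[0.036,0.904,-0.052],"jaw":0}]'
python3 - <<'E'
from go import *
st()
for h in (15,2): p,R=tgt(S.O,-7,h,0,-1); delta(p,R)
d=snap('side','side14');d2=snap('top','top14'); h=held()
a=overlay(d,[h,S.O],5,250,130,320,230,[(8.5,41.5),(-3.5,45.5)],False)
b=overlay(d2,[h,S.O],6,270,170,340,240,[(8.5,41.5),(-3.5,45.5)],False)
H=max(len(a),len(b)); cv2.imwrite('pics/v16.png',np.hstack([cv2.copyMakeBorder(i,0,H-len(i),0,3,0) for i in(a,b)]))
E
```

```text
time_s: 19.58
eef_pos: [502.7, 120.2, 196.9]
ee_rot: [0.656, -0.271, 0.651, -0.269]
force: [-0.2, -0.6, -0.5]
grip_width: 0.195
t 19.58 q [-0.35  0.39  1.7   0.74  1.43  0.96] p [502.7 120.2 196.9] x [ 0.01 -0.71 -0.71] y [ 0.    0.71 -0.71] F [-0.2 -0.6 -0.5] g 0.195
delta_pos cm [ 9.5   5.31 -0.12] twist [-0.001  0.008 -0.001] | 0.5
delta_pos cm [10.8   5.31 -0.13] twist [-0.001  0.008 -0.001] | 0.5
```

View pics/v16.png

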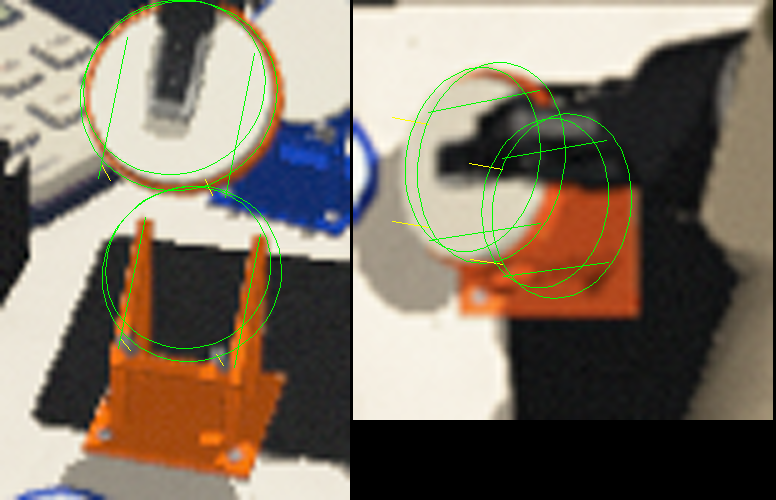

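```bash
cat >> go.py <<'E'
def inplane(tag,hd,lidcol,h=8.5):
    """ray-plane back-projection of colour masks on top plane; returns offsets relative to hd centre"""
    d=load(tag); c,yaw=hd; dn,cr,z,sl,n=frame(yaw)
    R,_=cv2.Rodrigues(np.array(d['rvec'],float)); t=np.ravel(d['tvec']); C=-R.T@t
    v,u=np.mgrid[0:420,0:560]; ray=np.stack([(u-d['cx'])/d['fx'],(v-d['cy'])/d['fy'],np.ones_like(u,float)],-1)@R
    hsv=cv2.cvtColor(d['frame'],cv2.COLOR_RGB2HSV)
    out={}
    for nm,hh,m in(('base',h,(hsv[...,1]<50)&(hsv[...,2]>150)),('lid',-3.5,lidcol(hsv)|((hsv[...,1]<50)&(hsv[...,2]>150)))):
        p0=c+hh*n; k=((p0-C)@n)/(ray@n); P=C+k[...,None]*ray-p0
        a=P@sl;b=P@cr; r=np.hypot(a,b); W=cloud(d); dist=abs((W-c)@n)
        mm=m&(r<60)&(dist<14)
        bb=b[mm&(abs(a)<12)]; aa=a[mm&(abs(b)<35)&(abs(b)>8)]
        A=a[mm];
        out[nm]=(np.round([bb.min(),bb.max(),(bb.min()+bb.max())/2],1),'downmax',[round(a[mm&(abs(b-x)<3)].max()-0,1) for x in(-20,0,20)])
    return out
E
python3 - <<'E'
from go import *
o=lambda h:((h[...,0]<18)&(h[...,1]>120))
for t in('side14','top14'): print(t,inplane(t,held(),o))
E
```

```text
side14 {'base': (array([-36.6,  44.9,   4.1]), 'downmax', [np.float64(36.6), np.float64(43.5), np.float64(40.5)]), 'lid': (array([-43.6,  48.6,   2.5]), 'downmax', [np.float64(39.9), np.float64(44.5), np.float64(41.8)])}
top14 {'base': (array([-34.8,  44.2,   4.7]), 'downmax', [np.float64(38.5), np.float64(42.4), np.float64(42.4)]), 'lid': (array([-40.5,  49.9,   4.7]), 'downmax', [np.float64(50.4), np.float64(58.2), np.float64(50.4)])}
```

Run:
```python
from go import *
for h in (15,2): p,R=tgt(S.O,-7,h,-2,-1); delta(p,R)
```

```text
delta_pos cm [9.54 5.31 0.08] twist [-0.     0.008 -0.001] | 0.5
delta_pos cm [10.84  5.31  0.06] twist [-0.     0.008 -0.001] | 0.5
```

```bash
python3 -m handwheel '[{"delta_pos":[0,1.5,0.1],"twist":[0,0.008,0],"jaw":0},{"delta_pos":[1,3.5,0.1],"twist":[0,0.008,0],"jaw":0},{"delta_pos":[2.5,5,0.1],"twist":[0,0.008,0],"jaw":0},{"delta_pos":[4,5.2,0.1],"twist":[0,0.008,0],"jaw":0},{"delta_pos":[5.5,5.2,0.1],"twist":[0,0.008,0],"jaw":0},{"delta_pos":[7,5.2,0.1],"twist":[0,0.008,0],"jaw":0},{"delta_pos":[8,5.2,0.1],"twist":[0,0.008,0],"jaw":0},{"delta_pos":[9,5.2,0.1],"twist":[0,0.008,0],"jaw":0},{"delta_pos":[9.5,5.2,0.1],"twist":[0,0.008,0],"jaw":0},{"delta_pos":[9.5,5.2,0.1],"twist":[0,0.008,0],"jaw":0}]'
python3 - <<'E'
from go import *
st()
d=snap('side','side15');d2=snap('top','top15')
a=overlay(d,[S.O],6,255,155,315,235,[],False)
b=overlay(d2,[S.O],6,275,180,335,240,[],False)
H=max(len(a),len(b)); cv2.imwrite('pics/v17.png',np.hstack([cv2.copyMakeBorder(i,0,H-len(i),0,3,0) for i in(a,b)]))
for h in (2,0): p,R=tgt(S.O,-7,h,-2,-1); delta(p,R)
E
```

```text
time_s: 20.52
eef_pos: [504.7, 89.0, 93.0]
ee_rot: [0.653, -0.27, 0.654, -0.271]
force: [0.2, -0.1, -1.3]
grip_width: 0.195
t 20.52 q [-0.41  0.56  1.76  0.74  1.29  0.78] p [504.7  89.   93. ] x [-0.   -0.71 -0.71] y [ 0.    0.71 -0.71] F [ 0.2 -0.1 -1.3] g 0.195
delta_pos cm [ 1.34  0.19 -0.05] twist [-0.002 -0.001 -0.   ] | 0.1
delta_pos cm [ 1.54  0.19 -0.05] twist [-0.002 -0.001 -0.   ] | 0.1
```

View pics/v17.png

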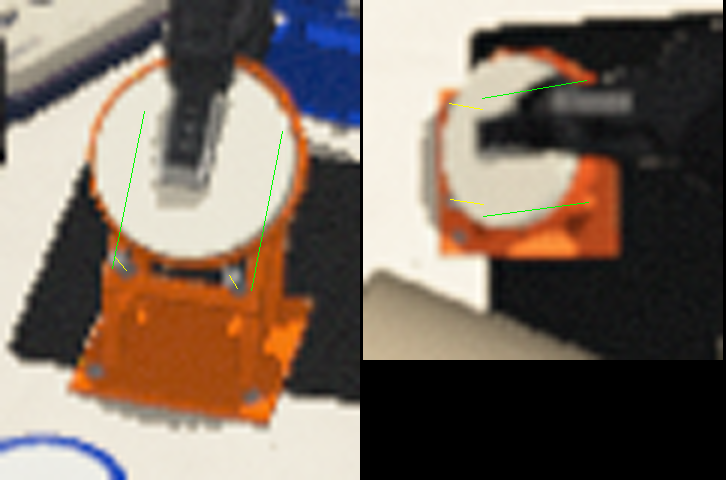

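```bash
python3 - <<'E'
from go import *
o=lambda h:((h[...,0]<18)&(h[...,1]>120)&(h[...,2]>170))
for t in('side15','top15'): print(t,inplane(t,held(),o))
E
python3 -m handwheel '[{"delta_pos":[0.3,0.1,0],"twist":[0,0,0],"jaw":0},{"delta_pos":[0.6,0.1,0],"twist":[0,0,0],"jaw":0},{"delta_pos":[0.8,0.1,0],"twist":[0,0,0],"jaw":0},{"delta_pos":[1,0.1,0],"twist":[0,0,0],"jaw":0},{"delta_pos":[1.1,0.1,0],"twist":[0,0,0],"jaw":0},{"delta_pos":[1.2,0.1,0],"twist":[0,0,0],"jaw":0},{"delta_pos":[1.3,0.1,0],"twist":[0,0,0],"jaw":0},{"delta_pos":[1.35,0.1,0],"twist":[0,0,0],"jaw":0},{"delta_pos":[1.35,0.1,0],"twist":[0,0,0],"jaw":0},{"delta_pos":[1.35,0.1,0],"twist":[0,0,0],"jaw":0}]'
python3 - <<'E'
from go import *
st()
p,R=tgt(S.O,-7,0,-2,-1); delta(p,R)
E
```

```text
side15 {'base': (array([-36.5,  45.4,   4.4]), 'downmax', [np.float64(50.8), np.float64(42.7), np.float64(39.2)]), 'lid': (array([-43. ,  47.3,   2.2]), 'downmax', [np.float64(48.1), np.float64(41.6), np.float64(41.7)])}
top15 {'base': (array([-35. ,  42.9,   4. ]), 'downmax', [np.float64(35.3), np.float64(39.4), np.float64(35.4)]), 'lid': (array([-38.4,  49.8,   5.7]), 'downmax', [np.float64(54.8), np.float64(50.8), np.float64(46.8)])}
time_s: 21.45
eef_pos: [504.7, 80.5, 83.2]
ee_rot: [0.653, -0.27, 0.654, -0.271]
force: [-0.4, -0.1, -1.4]
grip_width: 0.191
t 21.45 q [-0.42  0.58  1.75  0.74  1.28  0.75] p [504.7  80.5  83.2] x [-0.   -0.71 -0.71] y [ 0.    0.71 -0.71] F [-0.4 -0.1 -1.4] g 0.191
delta_pos cm [ 0.16  0.09 -0.04] twist [-0.001 -0.001 -0.   ] | 0.1
```

Next: creep downhill to feel the pins, then down onto the rails.

```bash
python3 -m handwheel '[{"delta_pos":[0.05,0,0],"twist":[0,0,0],"jaw":0},{"delta_pos":[0.1,0.05,0],"twist":[0,0,0],"jaw":0},{"delta_pos":[0.15,0.1,0],"twist":[0,0,0],"jaw":0},{"delta_pos":[0.15,0.15,0],"twist":[0,0,0],"jaw":0},{"delta_pos":[0.15,0.2,0],"twist":[0,0,0],"jaw":0},{"delta_pos":[0.15,0.25,0],"twist":[0,0,0],"jaw":0},{"delta_pos":[0.15,0.25,0],"twist":[0,0,0],"jaw":0},{"delta_pos":[0.15,0.25,0],"twist":[0,0,0],"jaw":0},{"delta_pos":[0.15,0.25,0],"twist":[0,0,0],"jaw":0},{"delta_pos":[0.15,0.25,0],"twist":[0,0,0],"jaw":0}]'
python3 - <<'E'
from go import *
st()
p,R=tgt(S.O,-7,0,-2,-1); delta(p,R)
E
```

```text
time_s: 22.28
eef_pos: [504.9, 81.0, 80.6]
ee_rot: [0.653, -0.27, 0.653, -0.271]
force: [0.8, -4.1, 2.9]
grip_width: 0.194
t 22.28 q [-0.42  0.59  1.76  0.74  1.28  0.75] p [504.9  81.   80.6] x [-0.   -0.71 -0.71] y [ 0.    0.71 -0.71] F [ 0.8 -4.1  2.9] g 0.194
delta_pos cm [ 0.01 -0.14 -0.06] twist [-0.002 -0.001 -0.   ] | 0.1
```

```bash
python3 -m handwheel '[{"delta_pos":[0,-0.06,0],"twist":[0,0,0],"jaw":0},{"delta_pos":[0.04,-0.06,0],"twist":[0,0,0],"jaw":0},{"delta_pos":[0.08,-0.06,0],"twist":[0,0,0],"jaw":0},{"delta_pos":[0.12,-0.06,0],"twist":[0,0,0],"jaw":0},{"delta_pos":[0.15,-0.06,0],"twist":[0,0,0],"jaw":0},{"delta_pos":[0.18,-0.06,0],"twist":[0,0,0],"jaw":0},{"delta_pos":[0.18,-0.06,0],"twist":[0,0,0],"jaw":0},{"delta_pos":[0.18,-0.06,0],"twist":[0,0,0],"jaw":0},{"delta_pos":[0.18,-0.06,0],"twist":[0,0,0],"jaw":0},{"delta_pos":[0.18,-0.06,0],"twist":[0,0,0],"jaw":0}]'
python3 - <<'E'
from go import *
st()
p,R=tgt(S.O,-7,0,-2,-1); delta(p,R)
E
```

```text
time_s: 23.12
eef_pos: [504.7, 80.0, 80.0]
ee_rot: [0.653, -0.27, 0.654, -0.271]
force: [1.3, 1.8, 5.0]
grip_width: 0.196
t 23.12 q [-0.43  0.59  1.76  0.74  1.28  0.75] p [504.7  80.   80. ] x [-0.   -0.71 -0.71] y [ 0.    0.71 -0.71] F [1.3 1.8 5. ] g 0.196
delta_pos cm [-0.1  -0.11 -0.04] twist [-0.001 -0.001 -0.002] | 0.1
```

```bash
python3 -m handwheel '[{"delta_pos":[0,0,0],"twist":[0,0,0],"jaw":0},{"delta_pos":[0,0.02,0],"twist":[0,0,0],"jaw":0.2},{"delta_pos":[0,0.02,0],"twist":[0,0,0],"jaw":0.21},{"delta_pos":[0,0.02,0],"twist":[0,0,0],"jaw":0.22},{"delta_pos":[0,0.02,0],"twist":[0,0,0],"jaw":0.23},{"delta_pos":[0,0.02,0],"twist":[0,0,0],"jaw":0.24},{"delta_pos":[0,0.02,0],"twist":[0,0,0],"jaw":0.27},{"delta_pos":[0,0.02,0],"twist":[0,0,0],"jaw":0.3},{"delta_pos":[0,0.02,0],"twist":[0,0,0],"jaw":0.3},{"delta_pos":[0,0.02,0],"twist":[0,0,0],"jaw":0.3}]'
python3 - <<'E'
from go import *
st()
d=snap('side','side16');d2=snap('top','top16')
a=overlay(d,[S.O],6,255,155,315,235,[],False)
b=overlay(d2,[S.O],6,275,180,335,240,[],False)
H=max(len(a),len(b)); cv2.imwrite('pics/v18.png',np.hstack([cv2.copyMakeBorder(i,0,H-len(i),0,3,0) for i in(a,b)]))
E
```

```text
time_s: 23.95
eef_pos: [504.6, 79.6, 79.4]
ee_rot: [0.653, -0.27, 0.654, -0.271]
force: [-0.6, 0.5, 0.1]
grip_width: 0.3
t 23.95 q [-0.43  0.59  1.76  0.74  1.28  0.75] p [504.6  79.6  79.4] x [-0.   -0.71 -0.71] y [ 0.    0.71 -0.71] F [-0.6  0.5  0.1] g 0.3
```

View pics/v18.png

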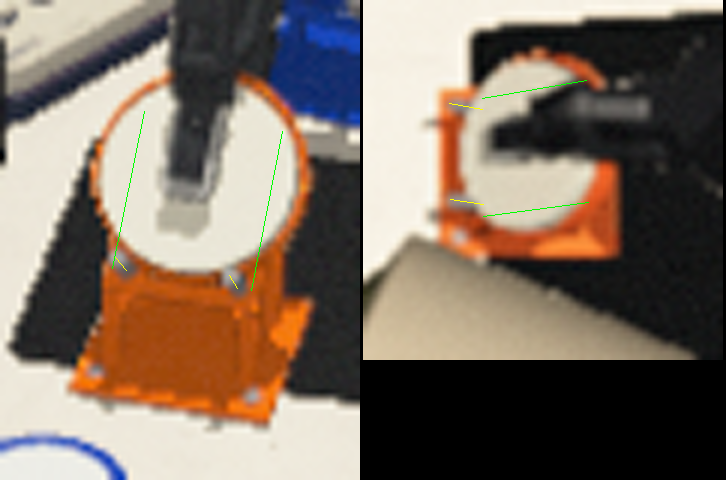

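Seated. Open wider and withdraw uphill.

```bash
python3 -m handwheel '[{"delta_pos":[0,0,0],"twist":[0,0,0],"jaw":0.4},{"delta_pos":[0,0,0],"twist":[0,0,0],"jaw":0.5},{"delta_pos":[0,0,0],"twist":[0,0,0],"jaw":0.6},{"delta_pos":[0,-0.5,0],"twist":[0,0,0],"jaw":0.6},{"delta_pos":[0,-1.5,0],"twist":[0,0,0],"jaw":0.6},{"delta_pos":[0,-3,0],"twist":[0,0,0],"jaw":0.6},{"delta_pos":[0,-5,0],"twist":[0,0,0],"jaw":0.6},{"delta_pos":[0,-7.5,0],"twist":[0,0,0],"jaw":0.6},{"delta_pos":[0,-10.5,0],"twist":[0,0,0],"jaw":0.6},{"delta_pos":[0,-13,0],"twist":[0,0,0],"jaw":0.6}]'; python3 -m handwheel '[{"delta_pos":[-3,-3,0],"twist":[0,0,0],"jaw":0.6},{"delta_pos":[-6,-6,0],"twist":[0,0,0],"jaw":0.6},{"delta_pos":[-9,-9,0],"twist":[0,0,0],"jaw":0.6},{"delta_pos":[-10,-10,0],"twist":[0,0,0],"jaw":0.6},{"delta_pos":[-10,-10,0],"twist":[0,0,0],"jaw":0.6},{"delta_pos":[-10,-10,0],"twist":[0,0,0],"jaw":0.6},{"delta_pos":[-10,-10,0],"twist":[0,0,0],"jaw":0.6},{"delta_pos":[-10,-10,0],"twist":[0,0,0],"jaw":0.6},{"delta_pos":[-10,-10,0],"twist":[0,0,0],"jaw":0.6},{"delta_pos":[-10,-10,0],"twist":[0,0,0],"jaw":0.6}]';  python3 - <<'E'
from go import *
st()
d=snap('side','side17');d2=snap('top','top17')
a=overlay(d,[S.O],6,255,155,315,235,[(8.5,41.5),(-8.5,45.5)],False)
b=overlay(d2,[S.O],6,275,180,335,240,[(8.5,41.5)],False)
H=max(len(a),len(b)); cv2.imwrite('pics/v19.png',np.hstack([cv2.copyMakeBorder(i,0,H-len(i),0,3,0) for i in(a,b)]))
o=lambda h:((h[...,0]<18)&(h[...,1]>120)&(h[...,2]>170)); bl=lambda h:(h[...,0]>105)&(h[...,0]<128)&(h[...,1]>130)
for nm,s,f in(('O',S.O,o),('B',S.B,bl)):
  for t in('side17','top17'):
    try:
        r=disc(cloud(load(t)),np.array(s[0],float)); print(nm,t,{k:np.round(v,2) for k,v in r.items()},(r['mean']-8.5*r['n']).round(1))
        print(inplane(t,s,f))
    except Exception as e: print(nm,t,e)
E
```

```text
time_s: 24.88
eef_pos: [504.4, -14.1, 173.2]
ee_rot: [0.653, -0.27, 0.653, -0.272]
force: [1.2, -0.5, -0.7]
grip_width: 0.601
time_s: 25.72
eef_pos: [504.4, -12.4, 312.1]
ee_rot: [0.653, -0.27, 0.654, -0.271]
force: [-0.5, -0.1, 0.7]
grip_width: 0.601
t 25.72 q [-0.58  0.34  1.44  0.65  1.8   1.  ] p [504.4 -12.4 312.1] x [-0.   -0.71 -0.71] y [ 0.    0.71 -0.71] F [-0.5 -0.1  0.7] g 0.601
O side17 {'n': array([0.01, 0.71, 0.71]), 'c': array([502.18,  80.16,  91.34]), 'rad': np.float64(48.85), 'k': np.int64(575), 'mean': array([501.39,  77.64,  93.87]), 'std': np.float64(1.08)} [501.3  71.6  87.9]
{'base': (array([-38.6,  42.2,   1.8]), 'downmax', [np.float64(40.1), np.float64(41.9), np.float64(38.7)]), 'lid': (array([-46. ,  45.8,  -0.1]), 'downmax', [np.float64(52.8), np.float64(52.0), np.float64(53.8)])}
O top17 {'n': array([0.  , 0.71, 0.71]), 'c': array([504.38,  81.15,  93.5 ]), 'rad': np.float64(47.21), 'k': np.int64(299), 'mean': array([500.4 ,  78.79,  95.89]), 'std': np.float64(1.1)} [500.4  72.8  89.9]
{'base': (array([-37.4,  41.2,   1.9]), 'downmax', [np.float64(37.2), n
[... 308 characters left out ...]
3.03]), 'std': np.float64(1.05)} [ 491.7 -185.8   86.9]
{'base': (array([-41.5,  44. ,   1.3]), 'downmax', [np.float64(36.2), np.float64(41.5), np.float64(37.2)]), 'lid': (array([-46.4,  46.1,  -0.2]), 'downmax', [np.float64(52.1), np.float64(49.9), np.float64(51.4)])}
B top17 {'n': array([0.22, 0.72, 0.66]), 'c': array([ 493.49, -165.31,   81.11]), 'rad': np.float64(34.24), 'k': np.int64(120), 'mean': array([ 496.58, -164.84,   79.6 ]), 'std': np.float64(1.04)} [ 494.7 -171.    74. ]
{'base': (array([-11.8,   9.4,  -1.2]), 'downmax', [np.float64(32.0), np.float64(35.8), np.float64(31.4)]), 'lid': (array([-5.9,  0.3, -2.8]), 'downmax', [np.float64(40.3), np.float64(43.5), np.float64(31.4)])}
```

View pics/v19.png

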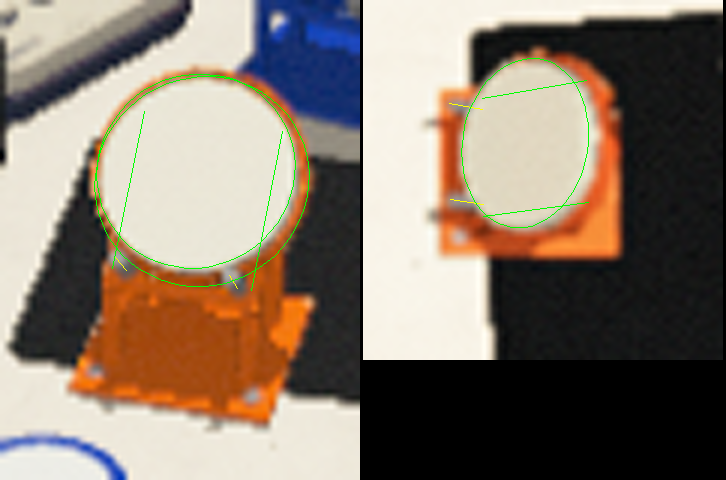

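View pics/side17.png

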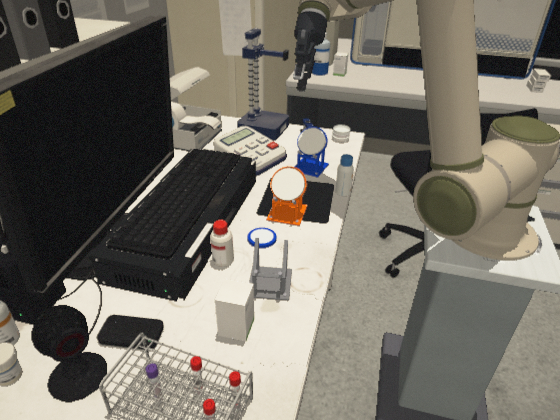

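View pics/top17.png

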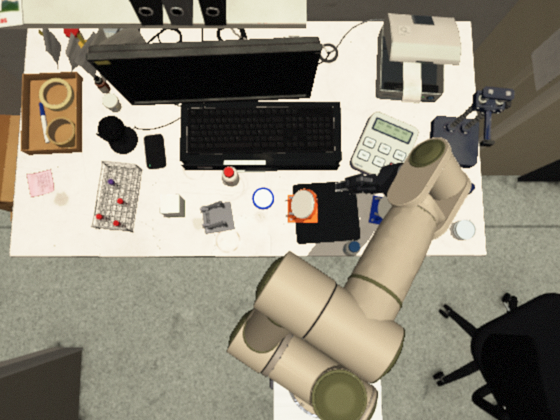

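Both dishes lie lid down, closed and flat on their own stands. The bottles and the carton are where they were.

Run:
```python
from rig import ctrl
print(ctrl.finish_job())
```

```text
the job is handed in; nothing more can be done
None
```

I turned both dishes over and laid them lid down on their own stands, blue on blue and orange on orange, then handed the job in at 25.8 s of the 72 s allowed. Each was pinched lid to base at 45 N, lifted off its rails, given a half turn, felt against the pins and lowered onto the rails.

**Last checks**
- **Fit on the rails:** In the final side view both dishes are closed, with faces tilted at 45° to within about 2°. Their centres are within about 2 mm of the seats along the slope and sideways, and both rest against the pins.
- **Height:** The depth readings differ by camera. The side camera puts both dishes about 2–3 mm low. The top camera put the orange dish right on height, and the blue dish 3 mm low in an earlier view. This is about what the 2 mm calibration allows.
- **Blue dish from above:** The arm hid most of the blue dish in the last top view, so that reading is no use. The blue check rests on the last side view and both views taken when I released it.
- **Bystanders:** By eye, the bottles and the carton are where they were in the first pictures.
- **Forces:** The forces reported at the end of each move stayed under about 10 N, and the gripper was well clear of everything at hand-in.

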